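# Scan the weld of a rolled ring held in a tilted positioner

### The arm

A 6-joint arm with a two-finger parallel gripper is mounted at the origin on the work surface. World frame = base frame: x ahead of the robot, y to its left, z up, the work surface at z = 0. Lengths are in m, angles in rad, forces in N, time in s.
With the tool pointing down it reaches from about 0.325 to 0.9 m from the base axis. Payload 3.5 kg.
Tool frame: the origin (TCP) lies at the very end of the fingers, on their centre line; the grasp point (between the pads) lies 19 mm behind it; z points along the fingers, y is the direction in which the jaws open and shut (so a half turn about z gives the same grasp; the last joint's range is limited). The gripper opens to 85 mm and grips with 20 to 120 N. Pads are 22 mm wide; open, the fingers measure 114 mm over their backs; the gripper's body (76 mm by 85 mm) begins 54 mm behind the grasp point. The pads swing forward as they close: fully open they stand 13 mm farther back than shut.
Start: joints at [1.211, 0.276, -0.026, 1.268, 0, 1.467], TCP at [0.159, 0.605, 0.196] pointing down, gripper open.
Joint ranges: [-3.12, 3.12], [-0.85, 1.88], [-1.08, 1.24], [-1.95, 2.15], [-1.57, 1.53], [-3.14, 3.14]. Speed limits (rad/s): [2.57, 2.57, 3.14, 3.14, 3.14, 3.14].

### API

Orientations are given as a unit quaternion [w, x, y, z].
In Python, from bench import robot gives the robot as it stands.
- The arm moves only by the tool play_rows, never from a script. Its argument "series" is a list of rows, each an object of numbers: "claw": the finger opening in mm, from 0 to 85.4; "tx", "ty", "tz": the shift along the tool's x, y, z in mm; "yaw": the turn about the tool's z in degrees. In form: [{"claw": .., "tx": .., "ty": .., "tz": .., "yaw": ..}, ...]. A call has 1 to 20 rows; each row is the pose to reach, as a shift and turn from the pose measured when the call began, along the tool's axes at that moment; what a row does not reach only later rows make up. A row lasts 1/8 s, in which the tool goes at most 62.5 mm and 10.7 degrees, less where a joint would pass 70% of its speed; a pose out of reach is approached as far as the arm can. A call with a gripper value outside its range is refused whole. The fingers move at their own pace and stop on an object; the grip force is fixed at half the most. Time passes only in rows, so rows that repeat a pose let the fingers close. It gives the time, the measured TCP pose, the force and the opening at its end, in the units of the state.
- robot.get_obs(): the state, without advancing time (a new reading comes with each control period).
- robot.get_image(name): name is "scene" or "top"; returns a dict with "image" (420x560x3 uint8, red, green, blue), "range_z" (420x560 float32, m along the optical axis (not along the pixel's ray), 0 where there is no reading), "fx", "fy", "cx", "cy" (pixels), "distortion" ([k1, k2, p1, p2, k3] as OpenCV has them; the pictures are not rectified), "R" (3x3) and "t" (3): a world point X has camera coordinates R X + t. Camera axes: x right, y down, z forward; pixel columns grow to the right and rows downward; lengths in m; the calibration is good to about 2 mm. A picture is of the moment at which its call begins.
- robot.job_done(): hands the job in, once; it reports no verdict.
The state is a dict: "t": time; "qpos": joint angles; "dq": joint speeds; "tau": joint torques, N m; "tcp_pos": TCP position; "eef_rot": TCP orientation; "contact_force": force on the tool from outside, world axes, zero at the start; "ft_torque": the same for the moment, N m; "width": opening from 0.0 (shut) to 1.0 (fully open).
Only numpy, scipy, OpenCV 4.12 (cv2) and the standard library are available. Lean on these libraries where they do the work, as an engineer would, in place of code of your own. Each camera call takes 0.05 s, during which the arm holds its last target.

### The job

Free the hand scanner from its charging dock by squeezing its release tab, then set it square on the middle of the weld bead of the ring in the tilted positioner, press gently until its sprung nose is about half way in, and hold it still there for a good two seconds. Then put the scanner back in its dock the same way round, fully down and latched, let go and move clear. Do not shift the ring or the positioner, and leave the other things on the bench where they lie.

Things in the scene. Friction and masses are not known exactly. Their poses are not given: they have to be found in the camera images.
- scanner: Stick-shaped hand scanner, 180 mm long, about 0.34 kg, standing nose down in the dock. Origin: tip of its nose when out; +z up its axis. From the tip: steel nose, 18 mm diameter (z 0 to 22 mm), grey cone (to 40), grey barrel 30 x 30 mm (to 80), black collar 46 x 46 mm (80 to 90), grey handle 40 mm (x) by 34 mm (y) (90 to 180). Release tab on the handle's +y side.
- grip (a point): Middle of the handle at the height of the release tab's middle, on the scanner's axis, 140 mm above its origin; axes as scanner. The ribbed black tab, 20 mm wide, 45 mm high, lies at +y, its face 24 mm from here when out, 18 mm when pressed; the plain face at -y is 17 mm from here. One finger on each of these two faces squeezes the tab.
- tab (a joint): Release tab of the scanner: 0 = out, 0.006 m = fully in. 6 N starts it, 13 N presses it fully in. A hook on the barrel (top at z 52 mm) moves with it: out, it sticks out 6 mm at +y and catches under a ledge in the dock; with the tab in more than about 5 mm the scanner slides out or in freely. Let go, it springs out and latches.
- nose (a joint): Sprung nose of the scanner: 0 = out, 0.010 m = pressed right in to its stop. 2 N starts to move it, 10 N presses it right in (0.8 N per mm).
- nose_tip (a point): Centre of the flat end of the scanner's nose; moves with the sprung nose. Axes as scanner.
- dock: Charging dock fixed to the bench: steel foot 110 x 100 x 8 mm, square grey cup 49 mm outside, 33 mm inside, rim 92 mm above the bench. Origin: centre of its underside, z up. The scanner stands in it with its collar on the rim, its tip 12 mm above the dock's origin, its x and y axes along the dock's. The hook's catch window is in the cup's +y wall.
- positioner: Grey tilting bench fixture, fixed: foot 240 x 250 mm; two uprights 164 mm high, 112 mm to either side (y) of the middle, carry the tilting chuck between them on a level axis 135 mm up. Origin: centre of its underside; -x is the side the chuck is tilted to.
- chuck: Three-jaw chuck on a 170 mm faceplate, tilted 25 to 37 degrees and turned, held by strong brakes. Origin: centre of the faceplate's back; +z its axis, out of the ring's face; +x to the weld bead. Holds a flat steel ring, 170 mm outside, 114 inside, 10 thick. The jaws, inside the ring, reach 70 mm up, to radius 56 mm, at 60, 180 and 300 degrees from the bead.
- seam (a point): Middle of the top of the weld bead, as if the ring sat hard back in the jaws. The ring really sits 0 to 12 mm further out along +z, not known: feel for it. The bead is a raised row of weld ripples across the ring's face in a dark heat-stained strip, 28 mm long (x, radial), 10 mm wide (y), 2 mm high. +z is square out of the ring's face.
- spool: Brown wire spool standing on its flange, 90 mm diameter, 64 mm high; a bystander. Origin: centre of its underside.
- pliers: Steel locking pliers lying flat, about 230 x 60 x 18 mm; a bystander. Origin: on the bench under their middle, +x to the jaws.
- spray_can: Upright aerosol can, 64 mm diameter, 190 mm high; a bystander. Origin: centre of its underside.
- spare_ring: Second steel ring lying flat on the bench, outside diameter 170 mm, inside 114 mm, 10 mm thick, without a weld bead; a bystander. Origin: centre of its underside.
There are look-alikes about, which are no part of the job. What is shaped like the scanner but green or orange is not meant. What is shaped like the dock but orange is not meant.

How it is judged:
On the way, in this order (a step that is already met when the one before it is completed fails the run):
1. the scanner is lifted right out of its dock (distance between nose_tip and dock above 0.11 m), for 0.1 s.
2. the scanner is held still for 1.8 s, its nose pressed 2.5 to 7.5 mm in on the weld bead, within 9 mm along and 6 mm across of its middle, and square to the ring within 8 degrees (x of nose_tip in the frame of seam between -0.009 and 0.009 m and y of nose_tip in the frame of seam between -0.006 and 0.006 m and angle between the z axis of scanner and the z axis of seam, either way round below 0.14 rad and value of joint nose between 0.0025 and 0.0075 m and contact force between scanner and chuck above 2 N and linear speed of scanner below 0.04 m/s and angular speed of scanner below 0.3 rad/s), for 1.8 s.
At the end, for the whole second after the job is handed in: The scanner stands at rest in its dock, upright, within 3 mm of fully down (collar on the rim), the same way round as at the start, and the release tab is sprung out (less than 2 mm in), so that it is latched (distance between scanner and dock below 0.016 m and z of scanner in the frame of dock below 0.015 m and angle between the z axis of scanner and the z axis of dock, either way round below 0.07 rad and angle between scanner's own z axis and vertical below 0.3 rad and angle between the y axis of scanner and the y axis of dock, either way round below 0.2 rad and z of nose_tip in the frame of dock above 0.008 m and value of joint tab below 0.002 m and linear speed of scanner below 0.02 m/s and contact force between scanner and dock above 0.5 N); the robot touches nothing.
It fails at once if the scanner is pressed on the ring or chuck with more than 25 N (contact force between scanner and chuck above 25 N).
It fails at once if the ring or positioner is shifted: the weld moves more than 6 mm (distance of seam from where it was at the start of the episode above 0.006 m).
It fails at once if a bystander is moved more than 20 mm (distance of any of spool, pliers, spray_can, spare_ring from where it was at the start of the episode above 0.02 m).
It also fails if it takes over 61 s, if anything falls off the work surface, if the arm or the gripper's body presses on something with over 40 N, if the wrist force passes 120 N, or if a joint passes its speed limit or range.

## Working session

There is one attempt and no reset: what is moved stays moved. The work goes in short steps, Python scripts to look and compute and a tool call to move; the robot and the scene stay as the last step left them, time stands still between calls to the robot, and variables do not carry over. Pictures are saved under pics/ and viewed, and the job is handed in when it is done.

Besides the shell and the picture viewer there is one more tool, called after "Request:" as name(argument=value, ...), one argument or row to a line, values as JSON. play_rows: Moves the arm, as the interface text tells. Its arguments: {"type":"object","properties":{"series":{"type":"array"}},"required":["series"]}

```bash
ls -la; mkdir -p pics; cat > h.py <<'E'
import numpy as np, cv2
from bench import robot
from scipy.spatial.transform import Rotation as Rn
def snap(n,fn=None):
    d=robot.get_image(n)
    if fn: cv2.imwrite('pics/'+fn,d['image'][:,:,::-1])
    return d
def cloud(d):
    h,w=d['range_z'].shape
    K=np.array([[d['fx'],0,d['cx']],[0,d['fy'],d['cy']],[0,0,1]])
    u,v=np.meshgrid(np.arange(w),np.arange(h))
    p=cv2.undistortPoints(np.stack([u,v],-1).reshape(-1,1,2).astype(float),K,np.array(d['distortion'],float)).reshape(h,w,2)
    z=d['range_z'].astype(float)
    c=np.dstack([p[...,0]*z,p[...,1]*z,z])
    X=(c-np.array(d['t']))@np.array(d['R'])
    X[z==0]=np.nan
    return X
def Rtool(o):
    w,x,y,z=o['eef_rot']; return Rn.from_quat([x,y,z,w]).as_matrix()
E
python3 - <<'E'
from h import *
o=robot.get_obs(); print(o); print(Rtool(o).round(3))
for n in('scene','top'):
    d=snap(n,n+'0.png'); X=cloud(d); np.savez(''+n+'0.npz',img=d['image'],X=X)
    print(n,d['fx'],d['cx'],d['cy'],d['distortion'],'campos',-np.array(d['R']).T@d['t'])
E
```

```text
total 12
drwxr-xr-x  3 agent agent 4096 Dec  7 14:33 .
drwxr-xr-x 23 root  root  4096 Dec  7 14:33 ..
drwxr-xr-x  2 agent agent 4096 Dec  7 14:33 pics
{'t': 0.0, 'qpos': array([ 1.21060967e+00,  2.77184389e-01, -2.79139288e-02,  1.26795331e+00,
       -1.55410161e-05,  1.46740539e+00]), 'dq': array([ 2.78816702e-05,  5.75860793e-04, -2.33834958e-04,  1.30277815e-03,
       -2.56511991e-05,  9.35387061e-04]), 'tau': array([-1.31594461e-04, -4.45506978e+01,  2.95202029e+01,  1.62064133e-02,
       -9.52486721e-05,  5.81514868e-06]), 'tcp_pos': array([0.15844517, 0.60369836, 0.19481228]), 'eef_rot': array([-2.51479388e-04,  1.28045263e-01,  9.91767684e-01, -1.09927672e-03]), 'contact_force': array([-0.01750772, -0.09438659, -0.02326042]), 'ft_torque': array([-0.00164907,  0.03103727,  0.00097209]), 'width': 0.9984468573443139}
[[-0.967  0.254 -0.001]
 [ 0.254  0.967 -0.002]
 [ 0.    -0.002 -1.   ]]
scene 405.8572004740219 277.6344779249958 208.55098002904435 [-0.10973337  0.          0.          0.          0.        ] campos [ 0.30667681 -0.2780336   1.28869472]
top 545.5268596647428 286.8554481094295 198.7154134639266 [-0.0670154  0.         0.         0.         0.       ] campos [ 0.3731325  -0.02225035  1.71146107]
```

View pics/scene0.png

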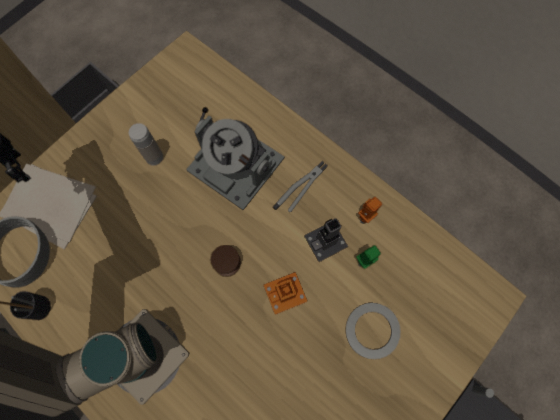

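View pics/top0.png

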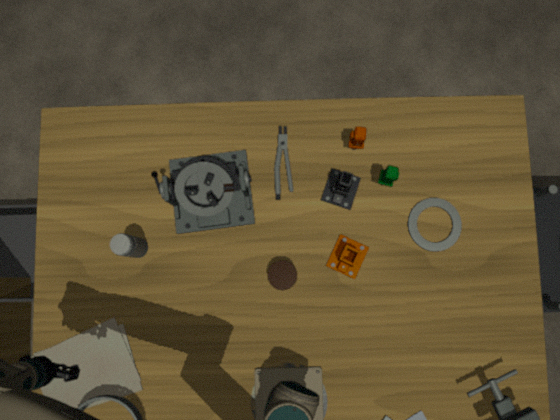

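The scene shot shows the grey positioner near (235,165), the dock with the grey scanner at (328,235), the orange dock at (285,290), the spool at (226,260), the pliers at (300,185), the can at (146,145) and the spare ring at (373,330). The top view shows the same things: scanner at (342,185) and chuck at (207,187). Next I'll make enlarged crops.

```bash
python3 - <<'E'
from h import *
for n,(u0,v0,u1,v1),s in (('scene',(180,95,290,215),6),('top',(150,140,260,240),7),('scene',(295,190,390,275),7),('top',(310,155,405,220),8)):
    im=np.load(n+'0.npz')['img'][v0:v1,u0:u1,::-1]
    im=cv2.resize(im,None,fx=s,fy=s,interpolation=cv2.INTER_CUBIC); im=cv2.convertScaleAbs(im,alpha=1.8)
    h,w=im.shape[:2]; k=min(800/w,600/h,1); im=cv2.resize(im,None,fx=k,fy=k)
    cv2.imwrite(f'pics/crop_{n}_{u0}.png',im)
for n,pts in (('scene',[(230,147),(330,224),(328,235),(286,290),(226,258),(369,253)]),('top',[(205,187),(345,181),(340,190),(283,273),(125,244),(435,224),(283,165)])):
    X=np.load(n+'0.npz')['X']
    for p in pts: print(n,p,X[p[1],p[0]].round(3))
E
```

```text
scene (230, 147) [0.644 0.223 0.149]
scene (330, 224) [ 0.646 -0.174  0.192]
scene (328, 235) [ 0.629 -0.187  0.152]
scene (286, 290) [ 0.444 -0.192  0.015]
scene (226, 258) [0.388 0.006 0.065]
scene (369, 253) [ 0.657 -0.309  0.181]
top (205, 187) [0.642 0.227 0.143]
top (345, 181) [ 0.639 -0.177  0.196]
top (340, 190) [ 0.629 -0.171  0.103]
top (283, 273) [0.388 0.006 0.067]
top (125, 244) [0.477 0.447 0.188]
top (435, 224) [ 0.528 -0.475  0.005]
top (283, 165) [ 0.731 -0.001 -0.003]
```

View pics/crop_scene_180.png

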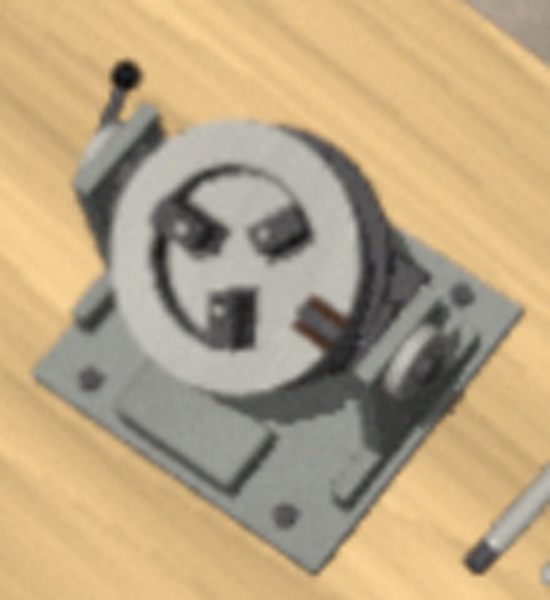

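View pics/crop_top_150.png

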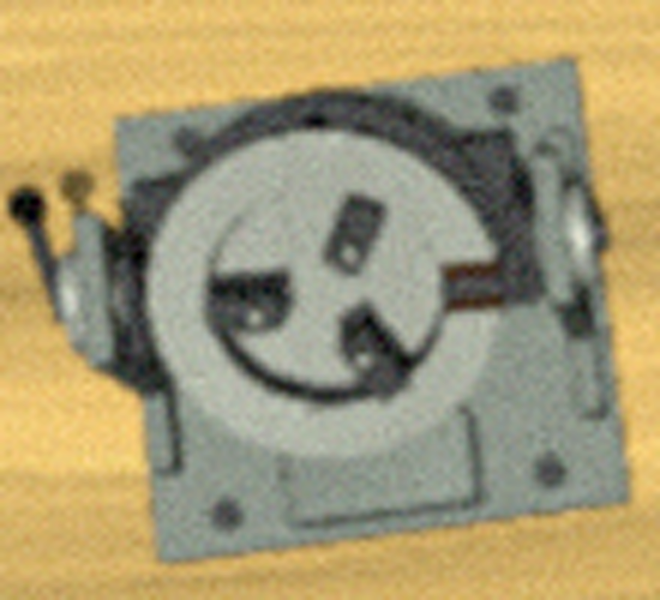

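View pics/crop_scene_295.png

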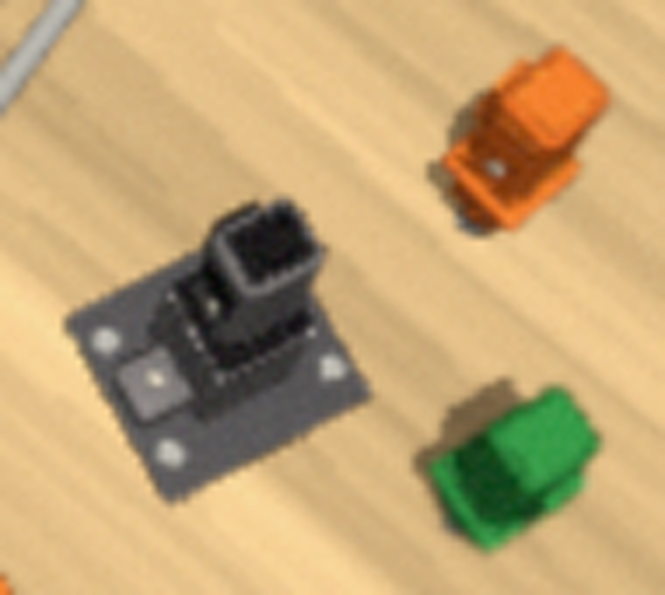

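View pics/crop_top_310.png

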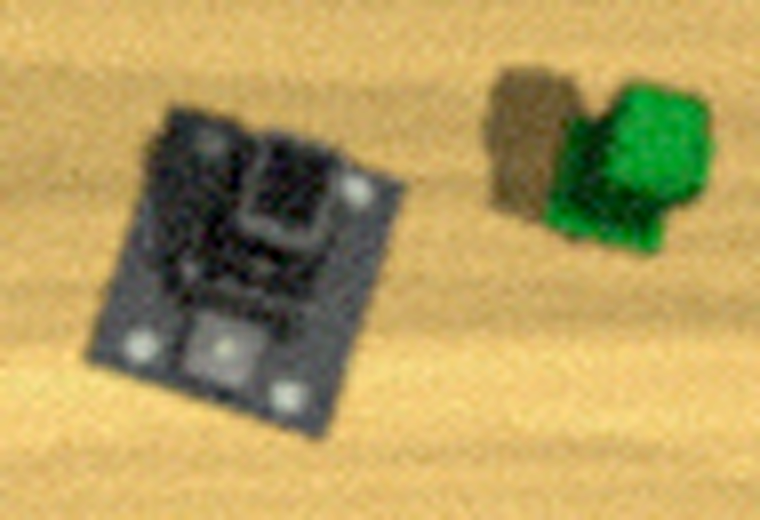

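```bash
python3 - <<'E'
from h import *
P=[]
for n in('scene','top'):
    D=np.load(n+'0.npz'); X=D['X']; im=D['img']
    v,u=np.mgrid[:420,:560]
    m=(abs(X[...,0]-.635)<.09)&(abs(X[...,1]+.18)<.09)
    mt=m&(X[...,2]>.182)&(X[...,2]<.21)
    print(n,'top pts',mt.sum(),X[mt].mean(0).round(4)); 
    mf=m&(X[...,2]>.004)&(X[...,2]<.014)
    # exclude bench by colour
    sat=cv2.cvtColor(im,cv2.COLOR_RGB2HSV)[...,1]
    foot=m&(sat<70)&(X[...,2]<.03)
    c=X[foot][:,:2].astype(np.float32); r=cv2.minAreaRect(c); print('foot',foot.sum(),r, X[foot][:,2].mean())
    r=cv2.minAreaRect(X[mt][:,:2].astype(np.float32)); print('handle top',r)
    ms=m&(X[...,2]>.11)&(X[...,2]<.182)
    P.append(X[ms]);
    # plot side pts
    W=np.full((600,600,3),255,np.uint8)
    for mm,col in((foot,(200,200,200)),(mt,(0,0,255)),(ms,None)):
        for p in X[mm]:
            a=int(300-(p[1]+.18)*4000); b=int(300-(p[0]-.635)*4000)
            cc=col if col else ((255,int(255*(p[2]-.11)/.072),0))
            cv2.circle(W,(a,b),3,cc,-1)
    cv2.imwrite(f'pics/plan_{n}.png',W)
E
```

```text
scene top pts 170 [ 0.6476 -0.182   0.1914]
foot 531 ((0.650040328502655, -0.18180029094219208), (0.09966393560171127, 0.10850497335195541), 69.60498046875) 0.010886208035220151
handle top ((0.6496446132659912, -0.18171285092830658), (0.034434206783771515, 0.040037963539361954), 70.89732360839844)
top top pts 161 [ 0.6487 -0.1793  0.191 ]
foot 592 ((0.6491596102714539, -0.18163305521011353), (0.09623786807060242, 0.1094529777765274), 69.85587310791016) 0.009276836684868285
handle top ((0.6493214964866638, -0.1796153485774994), (0.03385009244084358, 0.04011618345975876), 67.49407958984375)
```

View pics/plan_scene.png

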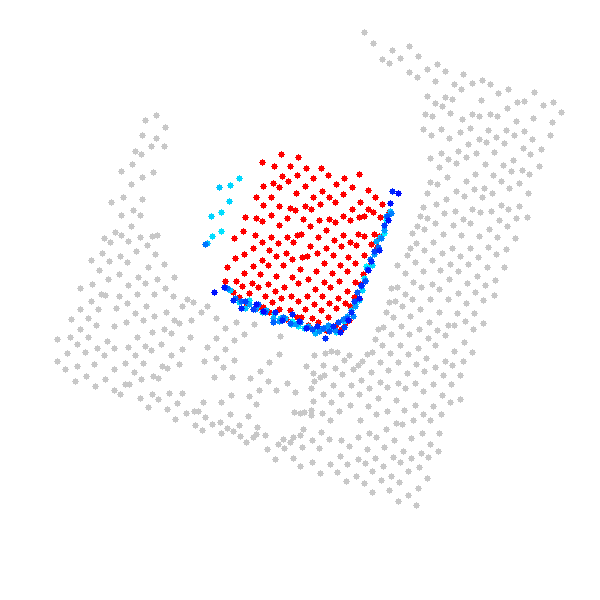

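View pics/plan_top.png

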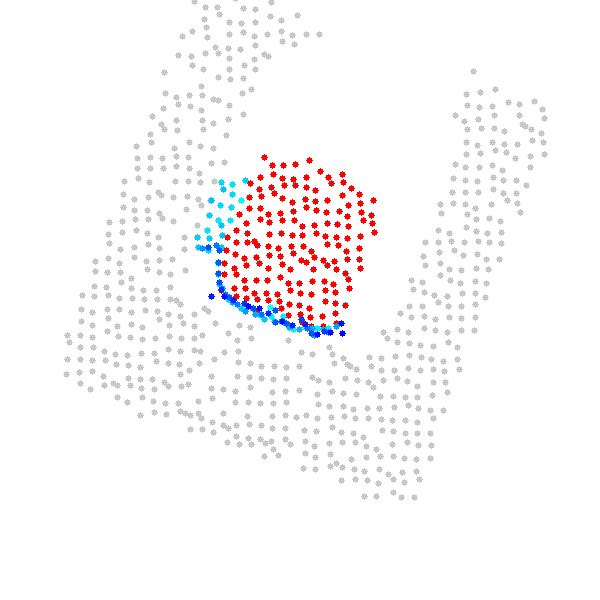

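```bash
python3 - <<'E'
from h import *
for n in('scene','top'):
    D=np.load(n+'0.npz'); X=D['X']; im=D['img']
    hsv=cv2.cvtColor(im,cv2.COLOR_RGB2HSV)
    m=(np.linalg.norm(X[...,:2]-[.645,.225],axis=-1)<.12)&(X[...,2]>.09)&(X[...,2]<.26)&(hsv[...,2]>75)&(hsv[...,1]<60)
    P=X[m]; v,u=np.nonzero(m)
    rng=np.random.default_rng(0); best=None
    # need ring plane (front) : ransac, largest plane w/ radius constraint
    for i in range(2000):
        a=P[rng.choice(len(P),3,replace=False)]; nn=np.cross(a[1]-a[0],a[2]-a[0]); L=np.linalg.norm(nn)
        if L<1e-4: continue
        nn/=L; nn*=np.sign(nn[2]); 
        if not .75<nn[2]<.93: continue
        d=(P-a[0])@nn; k=(abs(d)<.002).sum()
        if best is None or k>best[0]: best=(k,nn,a[0])
    k,nn,p0=best
    for _ in range(5):
        s=P[abs((P-p0)@nn)<.003]; p0=s.mean(0); nn=np.linalg.svd(s-p0)[2][2]; nn*=np.sign(nn[2])
    print(n,len(P),len(s),'normal',nn.round(4),'tilt',np.degrees(np.arccos(nn[2])).round(2),'az',np.degrees(np.arctan2(nn[1],nn[0])).round(1),'p0',p0)
    # project on plane; fit circle to hull
    e1=np.cross([0,1,0],nn); e1/=np.linalg.norm(e1); e2=np.cross(nn,e1)
    q=np.c_[(s-p0)@e1,(s-p0)@e2].astype(np.float32)
    c,r=cv2.minEnclosingCircle(q); 
    C=p0+c[0]*e1+c[1]*e2; rr=np.linalg.norm(s-C,axis=1); print('centre',C.round(4),'R',r, 'minr',np.percentile(rr,[0,1,5,99]).round(4))
    # bead: dark heat-stained strip brown
    mb=(np.linalg.norm(X-C,axis=-1)<.1)&(abs((X-C)@nn)<.01)&(hsv[...,1]>70)
    B=X[mb]; print('brown',mb.sum(),B.mean(0).round(4), np.argwhere(mb).mean(0))
    bb=B.mean(0)-C; bb-=bb@nn*nn; print('bead r',np.linalg.norm(bb),'dir',bb/np.linalg.norm(bb), 'height brown',np.median((B-C)@nn))
    # other planes: faceplate height histogram along n
    mm=(np.linalg.norm(X[...,:2]-C[:2],axis=-1)<.09)&(X[...,2]>.08)
    h=((X[mm]-C)@nn)*1e3; hh,_=np.histogram(h,np.arange(-45,60,3)); print(dict(zip(np.arange(-45,57,3),hh)))
    # foot
    fm=(np.linalg.norm(X[...,:2]-[.645,.225],axis=-1)<.2)&(X[...,2]<.04)&(hsv[...,1]<60)&(X[...,2]>-.02)
    print('foot rect',cv2.minAreaRect(X[fm][:,:2].astype(np.float32)))
E
```

```text
scene 1756 902 normal [-0.5363 -0.0539  0.8423] tilt 32.62 az -174.3 p0 [0.63248184 0.22881504 0.16986073]
centre [0.6262 0.2246 0.1656] R 0.1154281422495842 minr [0.0503 0.0521 0.0557 0.1115]
brown 25 [0.6361 0.1539 0.1679] [159.36 243.76]
bead r 0.07137778504408919 dir [ 0.14136839 -0.98959782  0.02666711] height brown 0.00043962368536049046
{np.int64(-45): np.int64(19), np.int64(-42): np.int64(1), np.int64(-39): np.int64(0), np.int64(-36): np.int64(0), np.int64(-33): np.int64(4), np.int64(-30): np.int64(44), np.int64(-27): np.int64(228), np.int64(-24): np.int64(208), np.int64(-21): np.int64(52), np.int64(-18): np.int64(21), np.int64(-15): np.int64(11), np.int64(-12): np.int64(20), np.int64(-9): np.int64(34), np.int64(-6): np.int64(112), np.int64(-3): np.int64(493), np.int64(0): np.int64(505), np.int64(3): np.int64(146), np.int64(6): np.int64(37), np.int64(9): np.int64(87), np.int64(12): np.int64(68), np.int64(15): np.int64(16), np.int64(18): np.int64(2), np.int64(21): np.int64(0), np.int64(24): np.int64(0), np.int64(27): np.int64(0), np.int64(30): np.int64(0), np.int64(33): np.int
[... 1034 characters left out ...]
nt64(84), np.int64(-6): np.int64(230), np.int64(-3): np.int64(449), np.int64(0): np.int64(454), np.int64(3): np.int64(235), np.int64(6): np.int64(89), np.int64(9): np.int64(81), np.int64(12): np.int64(55), np.int64(15): np.int64(28), np.int64(18): np.int64(7), np.int64(21): np.int64(1), np.int64(24): np.int64(0), np.int64(27): np.int64(0), np.int64(30): np.int64(0), np.int64(33): np.int64(0), np.int64(36): np.int64(0), np.int64(39): np.int64(0), np.int64(42): np.int64(0), np.int64(45): np.int64(0), np.int64(48): np.int64(0), np.int64(51): np.int64(0), np.int64(54): np.int64(0)}
foot rect ((0.6550743579864502, 0.19140098989009857), (0.23931223154067993, 0.3299313485622406), 6.511577606201172)
```

The dock sits at (0.650, -0.182) with its +y axis at azimuth about 70°, and the tab is on that side. The ring is tilted 32.7° outward from the robot. The row moves have no tilt axis, so I'll test whether reaching past the arm's limit tilts the tool. First I'll move over to the dock's azimuth, well up.

```bash
cat >> h.py <<'E'
def delta(target,o=None):
    o=o or robot.get_obs(); return (Rtool(o).T@(np.array(target)-o['tcp_pos'])*1e3).round(1)
def info():
    o=robot.get_obs(); R=Rtool(o); t=R[:,2]
    az=lambda v: np.degrees(np.arctan2(v[1],v[0])).round(2)
    print('t',round(o['t'],2),'tcp',o['tcp_pos'].round(4),'q',o['qpos'].round(3),'tilt',np.degrees(np.arccos(-t[2])).round(2),'az',az(t),'ty',R[:,1].round(3),'azY',az(R[:,1]),'F',o['contact_force'].round(2),'w',round(o['width'],3))
    return o,R
E
python3 - <<'E'
from h import *
o,R=info(); print(delta([.159,.605,.4]),delta([.6,-.218,.4]))
E
```

```text
t 0.1 tcp [0.1585 0.6038 0.195 ] q [ 1.211  0.277 -0.028  1.268  0.     1.467] tilt 0.12 az -110.9 ty [ 0.254  0.967 -0.002] azY 75.29 F [-0.28  0.19  0.19] w 1.0
[-2.00e-01  9.00e-01 -2.05e+02] [-635.7 -683.1 -203.8]
```

Request:
play_rows(
  series=[
    {"claw": 85, "tx": 0, "ty": 0, "tz": -60, "yaw": 0},
    {"claw": 85, "tx": 0, "ty": 0, "tz": -120, "yaw": 0},
    {"claw": 85, "tx": -40, "ty": -40, "tz": -170, "yaw": 2},
    {"claw": 85, "tx": -80, "ty": -85, "tz": -205, "yaw": 5},
    {"claw": 85, "tx": -120, "ty": -130, "tz": -205, "yaw": 5.5},
    {"claw": 85, "tx": -160, "ty": -172, "tz": -205, "yaw": 5.5},
    {"claw": 85, "tx": -200, "ty": -215, "tz": -205, "yaw": 5.5},
    {"claw": 85, "tx": -240, "ty": -258, "tz": -205, "yaw": 5.5},
    {"claw": 85, "tx": -280, "ty": -301, "tz": -205, "yaw": 5.5},
    {"claw": 85, "tx": -320, "ty": -344, "tz": -205, "yaw": 5.5},
    {"claw": 85, "tx": -360, "ty": -387, "tz": -205, "yaw": 5.5},
    {"claw": 85, "tx": -400, "ty": -430, "tz": -205, "yaw": 5.5},
    {"claw": 85, "tx": -440, "ty": -473, "tz": -205, "yaw": 5.5},
    {"claw": 85, "tx": -480, "ty": -516, "tz": -205, "yaw": 5.5},
    {"claw": 85, "tx": -520, "ty": -559, "tz": -205, "yaw": 5.5},
    {"claw": 85, "tx": -560, "ty": -602, "tz": -205, "yaw": 5.5},
    {"claw": 85, "tx": -600, "ty": -645, "tz": -205, "yaw": 5.5},
    {"claw": 85, "tx": -635, "ty": -683, "tz": -205, "yaw": 5.5},
    {"claw": 85, "tx": -635, "ty": -683, "tz": -205, "yaw": 5.5},
  ],
)

```text
t: 2.48
tcp_pos: [0.6001, -0.2209, 0.398]
eef_rot: [-0.002, 0.177, 0.984, -0.001]
contact_force: [0.1, 0.1, -0.9]
width: 0.994
```

```bash
python3 - <<'E'
from h import *
o,R=info(); r=.95; print(delta([r*np.cos(np.radians(-20.3)),r*np.sin(np.radians(-20.3)),.4]))
E
```

```text
t 2.48 tcp [ 0.6001 -0.2209  0.398 ] q [-0.453  0.282  0.397  1.689 -0.002 -0.096] tilt 0.25 az -170.74 ty [ 0.349  0.937 -0.002] azY 69.57 F [ 0.14  0.12 -0.94] w 0.994
[-3.106e+02 -3.000e-01 -3.100e+00]
```

Request:
play_rows(
  series=[
    {"claw": 85, "tx": -30, "ty": 30, "tz": 0, "yaw": 0},
    {"claw": 85, "tx": -70, "ty": 65, "tz": 0, "yaw": 0},
    {"claw": 85, "tx": -120, "ty": 65, "tz": 0, "yaw": 0},
    {"claw": 85, "tx": -170, "ty": 65, "tz": 0, "yaw": 0},
    {"claw": 85, "tx": -210, "ty": 65, "tz": 0, "yaw": 0},
    {"claw": 85, "tx": -240, "ty": 65, "tz": 0, "yaw": 0},
    {"claw": 85, "tx": -260, "ty": 65, "tz": 0, "yaw": 0},
    {"claw": 85, "tx": -260, "ty": 65, "tz": 0, "yaw": 0},
  ],
)

```text
t: 3.48
tcp_pos: [0.8349, -0.2413, 0.3763]
eef_rot: [0.018, 0.177, 0.984, -0.003]
contact_force: [-0.9, -0.0, 0.4]
width: 0.993
```

```bash
python3 - <<'E'
from h import *
o,R=info()
E
```

```text
t 3.48 tcp [ 0.8349 -0.2413  0.3763] q [-3.560e-01  8.360e-01  1.245e+00  1.942e+00 -0.000e+00  1.000e-03] tilt 2.11 az -20.46 ty [ 0.349  0.937 -0.   ] azY 69.59 F [-0.88 -0.01  0.36] w 0.993
```

```bash
python3 - <<'E'
from h import *
o=robot.get_obs(); print(o['qpos'],o['dq'])
E
```

```text
[-3.55645606e-01  8.36492512e-01  1.24463846e+00  1.94214471e+00
 -5.39802390e-05  5.51217799e-04] [-8.22899089e-04 -2.29941175e-02 -6.69256913e-04  1.81177187e-02
  5.69420938e-04 -5.68387331e-05]
```

Request:
play_rows(
  series=[
    {"claw": 85, "tx": 50, "ty": 0, "tz": -20, "yaw": 0},
    {"claw": 85, "tx": 100, "ty": 0, "tz": -40, "yaw": 0},
    {"claw": 85, "tx": 150, "ty": 0, "tz": -65, "yaw": 0},
    {"claw": 85, "tx": 190, "ty": 0, "tz": -100, "yaw": 0},
    {"claw": 85, "tx": 210, "ty": 0, "tz": -140, "yaw": 0},
    {"claw": 85, "tx": 220, "ty": 0, "tz": -180, "yaw": 0},
    {"claw": 85, "tx": 220, "ty": 0, "tz": -180, "yaw": 0},
  ],
)

```text
t: 4.35
tcp_pos: [0.6212, -0.1615, 0.5575]
eef_rot: [0.026, 0.177, 0.984, -0.005]
contact_force: [-0.1, -0.4, 1.5]
width: 0.995
```

```bash
python3 - <<'E'
from h import *
o,R=info()
E
```

```text
t 4.35 tcp [ 0.6212 -0.1615  0.5575] q [-3.550e-01  3.530e-01  8.390e-01  2.004e+00  0.000e+00  1.000e-03] tilt 3.01 az -20.31 ty [0.348 0.937 0.   ] azY 69.61 F [-0.09 -0.43  1.51] w 0.995
```

Request:
play_rows(
  series=[
    {"claw": 85, "tx": 0, "ty": 0, "tz": -40, "yaw": 0},
    {"claw": 85, "tx": 0, "ty": 0, "tz": -80, "yaw": 0},
    {"claw": 85, "tx": 0, "ty": 0, "tz": -120, "yaw": 0},
    {"claw": 85, "tx": 0, "ty": 0, "tz": -150, "yaw": 0},
    {"claw": 85, "tx": 0, "ty": 0, "tz": -150, "yaw": 0},
  ],
)

```text
t: 4.97
tcp_pos: [0.6587, -0.1713, 0.6411]
eef_rot: [0.089, 0.176, 0.98, -0.017]
contact_force: [0.6, 0.3, 0.1]
width: 0.993
```

```bash
python3 - <<'E'
from h import *
o,R=info()
E
```

```text
t 4.97 tcp [ 0.6587 -0.1713  0.6411] q [-3.480e-01  4.840e-01  1.245e+00  2.150e+00 -2.000e-03  8.000e-03] tilt 10.38 az -20.72 ty [ 0.349  0.937 -0.001] azY 69.6 F [0.56 0.27 0.14] w 0.993
```

Request:
play_rows(
  series=[
    {"claw": 85, "tx": 20, "ty": 0, "tz": -40, "yaw": 0},
    {"claw": 85, "tx": 40, "ty": 0, "tz": -80, "yaw": 0},
    {"claw": 85, "tx": 40, "ty": 0, "tz": -80, "yaw": 0},
  ],
)

```text
t: 5.35
tcp_pos: [0.6271, -0.157, 0.6928]
eef_rot: [0.127, 0.175, 0.976, -0.024]
contact_force: [0.4, 0.4, -0.3]
width: 0.997
```

```bash
python3 - <<'E'
from h import *
o,R=info(); print(o['qpos'])
E
```

```text
t 5.35 tcp [ 0.6271 -0.157   0.6928] q [-0.343  0.406  1.245  2.15  -0.005  0.012] tilt 14.86 az -20.72 ty [ 0.348  0.937 -0.002] azY 69.61 F [ 0.43  0.38 -0.28] w 0.997
[-0.342766    0.40626997  1.24462819  2.14984338 -0.00484823  0.01219113]
```

Request:
play_rows(
  series=[
    {"claw": 85, "tx": 15, "ty": 0, "tz": -35, "yaw": 0},
    {"claw": 85, "tx": 30, "ty": 0, "tz": -60, "yaw": 0},
    {"claw": 85, "tx": 30, "ty": 0, "tz": -60, "yaw": 0},
  ],
)

```text
t: 5.72
tcp_pos: [0.6016, -0.1451, 0.729]
eef_rot: [0.155, 0.174, 0.972, -0.029]
contact_force: [0.5, 0.6, 0.1]
width: 0.993
```

```bash
python3 - <<'E'
from h import *
o,R=info(); print(o['qpos'])
t=R[:,2]; s0=np.array([0,0,-1.]); s1=np.array([.5363,.0588,-.842])
# best yaw
for psi in range(-180,181,10):
    s=Rn.from_rotvec(t*np.radians(psi)).apply(s0); print(psi,np.degrees(np.arccos(s@s1/np.linalg.norm(s1))).round(1),end='; ')
E
```

```text
t 5.72 tcp [ 0.6016 -0.1451  0.729 ] q [-0.337  0.349  1.245  2.15  -0.008  0.017] tilt 18.15 az -20.7 ty [ 0.348  0.937 -0.002] azY 69.63 F [0.46 0.62 0.09] w 0.993
[-0.33714441  0.34881622  1.2446025   2.14982804 -0.00754694  0.01688808]
-180 15.6; -170 18.4; -160 21.0; -150 23.5; -140 25.8; -130 28.0; -120 29.9; -110 31.6; -100 33.1; -90 34.3; -80 35.2; -70 35.9; -60 36.3; -50 36.4; -40 36.2; -30 35.7; -20 35.0; -10 33.9; 0 32.6; 10 31.1; 20 29.3; 30 27.4; 40 25.2; 50 22.8; 60 20.2; 70 17.5; 80 14.7; 90 11.8; 100 8.8; 110 5.8; 120 2.7; 130 0.5; 140 3.6; 150 6.7; 160 9.7; 170 12.7; 180 15.6;
```

```bash
cat >> h.py <<'E'
DOCK=np.array([.6495,-.1813,0]); ydir=np.array([np.cos(np.radians(69.7)),np.sin(np.radians(69.7)),0])
E
python3 - <<'E'
from h import *
o,R=info(); t=R[:,2]; G=DOCK+[0,0,.152]+.0005*ydir
print(delta(G+.020*t-.13*t),delta(G+.020*t))
E
```

```text
t 5.72 tcp [ 0.6016 -0.1451  0.729 ] q [-0.337  0.349  1.245  2.15  -0.008  0.017] tilt 18.15 az -20.7 ty [ 0.348  0.937 -0.002] azY 69.63 F [0.46 0.62 0.09] w 0.993
[125.1 -15.6 456.2] [125.1 -15.6 586.2]
```

Request:
play_rows(
  series=[
    {"claw": 85, "tx": 15, "ty": -2, "tz": 50, "yaw": 0},
    {"claw": 85, "tx": 30, "ty": -4, "tz": 105, "yaw": 0},
    {"claw": 85, "tx": 45, "ty": -6, "tz": 160, "yaw": 0},
    {"claw": 85, "tx": 60, "ty": -8, "tz": 215, "yaw": 0},
    {"claw": 85, "tx": 75, "ty": -10, "tz": 270, "yaw": 0},
    {"claw": 85, "tx": 90, "ty": -12, "tz": 325, "yaw": 0},
    {"claw": 85, "tx": 105, "ty": -14, "tz": 375, "yaw": 0},
    {"claw": 85, "tx": 118, "ty": -15, "tz": 420, "yaw": 0},
    {"claw": 85, "tx": 125, "ty": -15.6, "tz": 456, "yaw": 0},
    {"claw": 85, "tx": 125, "ty": -15.6, "tz": 456, "yaw": 0},
    {"claw": 85, "tx": 125, "ty": -15.6, "tz": 456, "yaw": 0},
  ],
)

```text
t: 7.1
tcp_pos: [0.6193, -0.1694, 0.2591]
eef_rot: [0.157, 0.174, 0.972, -0.029]
contact_force: [-0.4, 0.7, 0.8]
width: 0.994
```

```bash
python3 - <<'E'
from h import *
o,R=info(); t=R[:,2]; G=DOCK+[0,0,.152]+.0005*ydir
print(delta(G+.020*t))
d=snap('scene','s1.png'); im=cv2.resize(d['image'][130:300,240:420,::-1],None,fx=4,fy=4,interpolation=cv2.INTER_CUBIC); cv2.imwrite('pics/s1c.png',cv2.convertScaleAbs(im[:600],alpha=1.6))
E
```

```text
t 7.1 tcp [ 0.6193 -0.1694  0.2591] q [-0.369  0.048 -0.21   0.992  0.002 -0.013] tilt 18.34 az -20.72 ty [ 0.348  0.937 -0.002] azY 69.63 F [-0.39  0.65  0.83] w 0.994
[  2.9   0.  131.9]
```

View pics/s1c.png

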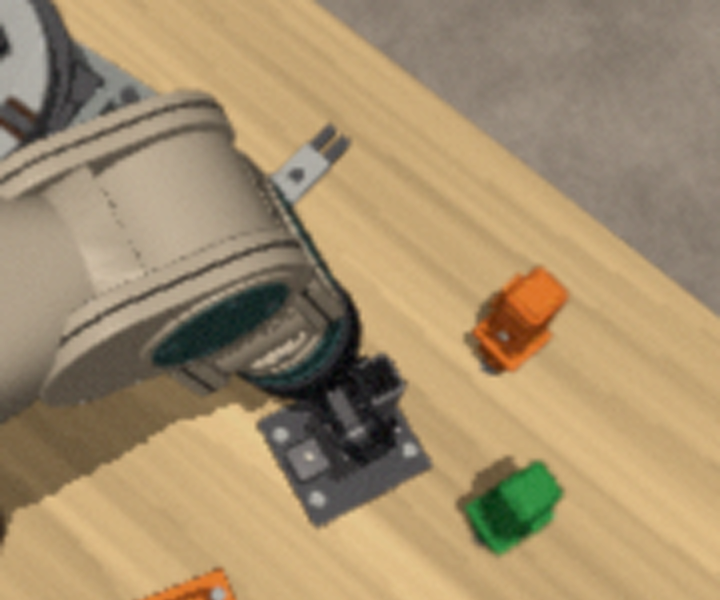

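The crop shows the gripper over the real dock near (350,400), with the green and orange look-alikes off to the right. Next I'll move down along the tool axis, still open.

Request:
play_rows(
  series=[
    {"claw": 85, "tx": 3, "ty": 0, "tz": 35, "yaw": 0},
    {"claw": 85, "tx": 3, "ty": 0, "tz": 70, "yaw": 0},
    {"claw": 85, "tx": 3, "ty": 0, "tz": 105, "yaw": 0},
    {"claw": 85, "tx": 3, "ty": 0, "tz": 130, "yaw": 0},
    {"claw": 85, "tx": 3, "ty": 0, "tz": 132, "yaw": 0},
    {"claw": 85, "tx": 3, "ty": 0, "tz": 132, "yaw": 0},
  ],
)

```text
t: 7.9
tcp_pos: [0.6576, -0.1838, 0.1364]
eef_rot: [0.159, 0.174, 0.971, -0.03]
contact_force: [0.5, 0.2, -0.6]
width: 0.994
```

```bash
python3 - <<'E'
from h import *
o,R=info(); t=R[:,2]; G=DOCK+[0,0,.152]+.0005*ydir
print(delta(G+.020*t))
E
```

```text
t 7.9 tcp [ 0.6576 -0.1838  0.1364] q [-0.368  0.196 -0.309  0.74   0.002 -0.013] tilt 18.63 az -20.71 ty [ 0.348  0.937 -0.002] azY 69.63 F [ 0.54  0.16 -0.65] w 0.994
[3.1 0.  2.5]
```

Request:
play_rows(
  series=[
    {"claw": 60, "tx": 3, "ty": 0, "tz": 2, "yaw": 0},
    {"claw": 45, "tx": 4, "ty": 0, "tz": 3, "yaw": 0},
    {"claw": 30, "tx": 4, "ty": 0, "tz": 3, "yaw": 0},
    {"claw": 10, "tx": 4, "ty": 0, "tz": 3, "yaw": 0},
    {"claw": 10, "tx": 4, "ty": 0, "tz": 3, "yaw": 0},
    {"claw": 10, "tx": 4, "ty": 0, "tz": 3, "yaw": 0},
    {"claw": 10, "tx": 4, "ty": 0, "tz": 3, "yaw": 0},
  ],
)

```text
t: 8.78
tcp_pos: [0.6553, -0.1832, 0.1332]
eef_rot: [0.16, 0.174, 0.971, -0.03]
contact_force: [-2.7, 0.1, 5.5]
width: 0.39
```

```bash
python3 - <<'E'
from h import *
o,R=info(); t=R[:,2]; print(o['width']*85.4,o['ft_torque'], R.T@o['contact_force'], R.T@[0,0,100])
E
```

```text
t 8.78 tcp [ 0.6553 -0.1832  0.1332] q [-0.368  0.195 -0.319  0.731  0.002 -0.013] tilt 18.7 az -20.79 ty [ 0.348  0.937 -0.002] azY 69.62 F [-2.71  0.07  5.5 ] w 0.39
33.306467699245104 [ 0.10287925  0.59000127 -0.06943686] [ 0.66947896 -0.88935602 -6.03291235] [-32.05242044  -0.24107438 -94.72372579]
```

```bash
python3 - <<'E'
from h import *
o,R=info(); S=np.array([.6495,-.1813,.012]); p=R.T@(S-o['tcp_pos'])
yaw=np.radians(69.7-90); Rs=np.array([[np.cos(yaw),-np.sin(yaw),0],[np.sin(yaw),np.cos(yaw),0],[0,0,1]])
np.savez('grasp.npz',p=p,Rts=R.T@Rs,R0=R,tcp0=o['tcp_pos']); print(p,R.T@Rs)
E
```

```text
t 8.78 tcp [ 0.6553 -0.1832  0.1332] q [-0.368  0.195 -0.319  0.731  0.002 -0.013] tilt 18.7 az -20.79 ty [ 0.348  0.937 -0.002] azY 69.62 F [-2.71  0.07  5.5 ] w 0.39
[4.46328487e-02 5.82050743e-05 1.12853396e-01] [[-9.47240157e-01  5.65882510e-04 -3.20524204e-01]
 [ 1.41313903e-03  9.99996096e-01 -2.41074380e-03]
 [ 3.20521589e-01 -2.73649859e-03 -9.47237258e-01]]
```

Request:
play_rows(
  series=[
    {"claw": 10, "tx": -3.2, "ty": 0, "tz": -9.5, "yaw": 0},
    {"claw": 10, "tx": -9.6, "ty": 0, "tz": -28.5, "yaw": 0},
    {"claw": 10, "tx": -19, "ty": 0, "tz": -57, "yaw": 0},
    {"claw": 10, "tx": -32, "ty": 0, "tz": -95, "yaw": 0},
    {"claw": 10, "tx": -45, "ty": 0, "tz": -133, "yaw": 0},
    {"claw": 10, "tx": -58, "ty": 0, "tz": -170, "yaw": 0},
    {"claw": 10, "tx": -67, "ty": 0, "tz": -200, "yaw": 0},
    {"claw": 10, "tx": -67, "ty": 0, "tz": -200, "yaw": 0},
    {"claw": 10, "tx": -67, "ty": 0, "tz": -200, "yaw": 0},
  ],
)

```text
t: 9.9
tcp_pos: [0.6536, -0.1819, 0.3412]
eef_rot: [0.157, 0.174, 0.972, -0.029]
contact_force: [-0.1, -0.1, -4.2]
width: 0.383
```

```bash
python3 - <<'E'
from h import *
o,R=info(); print(o['width']*85.4,o['ft_torque'])
for n,b in (('scene',(90,300,220,440)),('top',(90,300,250,450))):
    d=snap(n); np.savez(n+'1.npz',img=d['image'],X=cloud(d)); im=cv2.resize(d['image'][b[0]:b[1],b[2]:b[3],::-1],None,fx=2.8,fy=2.8,interpolation=cv2.INTER_CUBIC); cv2.imwrite(f'pics/l_{n}.png',cv2.convertScaleAbs(im[:600],alpha=1.7))
E
```

```text
t 9.9 tcp [ 0.6536 -0.1819  0.3412] q [-0.368  0.092  0.006  1.163  0.002 -0.012] tilt 18.43 az -20.77 ty [ 0.348  0.937 -0.002] azY 69.62 F [-0.15 -0.06 -4.24] w 0.383
32.713372162206646 [0.20662677 0.59930676 0.01672386]
```

View pics/l_scene.png

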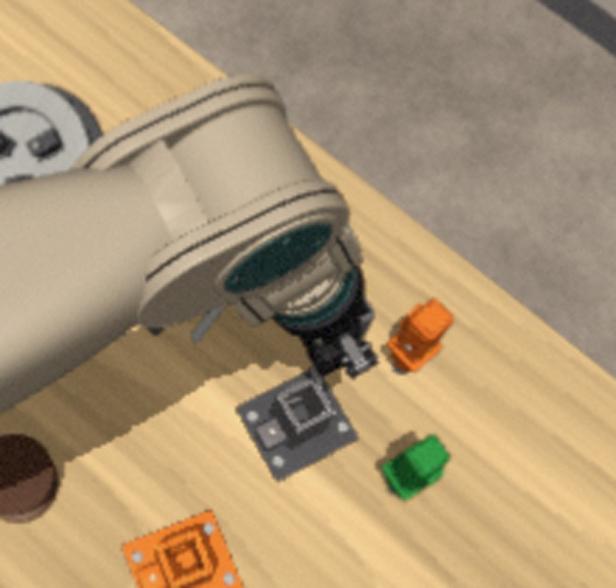

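View pics/l_top.png

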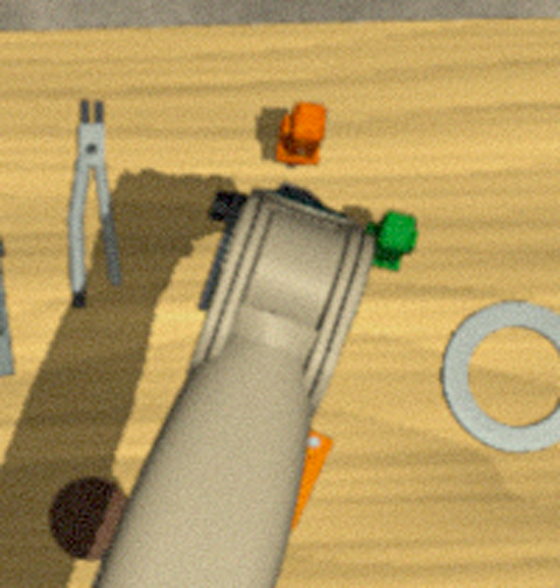

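```bash
cat > ring.py <<'E'
from h import *
import scipy.optimize as so
out=[]
for n,C0 in(('scene',[.6262,.2246,.1656]),('top',[.6257,.2263,.1655])):
    D=np.load(n+'0.npz'); X=D['X']; im=D['img']; hsv=cv2.cvtColor(im,cv2.COLOR_RGB2HSV)
    nn=np.array([-.5363,-.0588,.842]); nn/=np.linalg.norm(nn); C=np.array([.637,.2265,.1735])
    e1=np.array([0,-1,0.]); e1-=e1@nn*nn; e1/=np.linalg.norm(e1); e2=np.cross(nn,e1)
    V=X-C; a=V@e1;b=V@e2;h=V@nn; r=np.hypot(a,b)
    for it in range(6):
        m=(abs(h)<.005)&(r>.055)&(r<.09)&(hsv[...,1]<60)&(hsv[...,2]>60)
        s=X[m]; p0=s.mean(0); nn=np.linalg.svd(s-p0)[2][2]; nn*=np.sign(nn[2])
        e1=np.array([0,-1,0.]); e1-=e1@nn*nn; e1/=np.linalg.norm(e1); e2=np.cross(nn,e1)
        C=C-((C-p0)@nn)*nn
        # outer boundary points: per angle the max r among |h|<6mm bright
        V=X-C;a=V@e1;b=V@e2;h=V@nn;r=np.hypot(a,b)
        m=(abs(h)<.006)&(r<.105)&(hsv[...,1]<60)&(hsv[...,2]>90)
        th=np.arctan2(b[m],a[m]); rr=r[m]; pts=[]
        for k in np.arange(-np.pi,np.pi,.15):
            q=rr[(th>=k)&(th<k+.15)]; q=q[q<.098]
            if len(q)>3: pts.append((k+.075,np.percentile(q,95)))
        pts=np.array(pts); xy=np.c_[pts[:,1]*np.cos(pts[:,0]),pts[:,1]*np.sin(pts[:,0])]
        f=so.least_squares(lambda c:np.hypot(*(xy-c[:2]).T)-c[2],[0,0,.085],loss='soft_l1',f_scale=.002)
        C=C+f.x[0]*e1+f.x[1]*e2
        V=X-C;a=V@e1;b=V@e2;h=V@nn;r=np.hypot(a,b)
    res=np.hypot(*(xy-f.x[:2]).T)-f.x[2]
    print(n,'n',nn.round(4),'tilt',np.degrees(np.arccos(nn[2])).round(2),'C',C.round(4),'R',f.x[2].round(4),'rms',res.std().round(4),len(s))
    br=(hsv[...,1]>75)&(hsv[...,0]<20)&(r>.05)&(r<.092)&(abs(h)<.012)
    nl,lab,st,_=cv2.connectedComponentsWithStats(br.astype(np.uint8))
    for k in range(1,nl):
        if st[k,4]>4:
            mm=lab==k; print('  blob',st[k],'r',r[mm].min().round(4),r[mm].max().round(4),'ang',np.degrees(np.arctan2(b[mm],a[mm])).mean().round(1),X[mm].mean(0).round(4),'h',h[mm].mean().round(4))
    out.append((nn,C,e1,e2))
    hm=(r<.05)&(h<-.01)&(h>-.06); print('  faceplate h',np.median(h[hm]).round(4), 'ringspot', len(s))
E
python3 ring.py; python3 - <<'E'
from h import *
D=np.load('scene1.npz');X=D['X']
m=(abs(X[...,0]-.6495)<.03)&(abs(X[...,1]+.1813)<.03)&(X[...,2]>.082)&(X[...,2]<.105)
print('rim',m.sum(),cv2.minAreaRect(X[m][:,:2].astype(np.float32)),X[m].mean(0))
E
```

```text
scene n [-0.5356 -0.0551  0.8427] tilt 32.58 C [0.6315 0.2261 0.1692] R 0.0817 rms 0.0008 1098
  blob [242 155   7   5  12] r 0.0604 0.0839 ang 9.3 [0.6433 0.1551 0.1722] h 0.0001
  blob [240 160   6   5  10] r 0.0636 0.0844 ang -4.3 [0.6289 0.1525 0.1633] h 0.0005
  faceplate h -0.024 ringspot 1098
top n [-0.5329 -0.0599  0.8441] tilt 32.43 C [0.63   0.2268 0.1682] R 0.0815 rms 0.001 1129
  blob [224 184   9   3  15] r 0.0615 0.0833 ang 9.3 [0.6417 0.1555 0.1714] h 0.0007
  blob [225 189   8   3  12] r 0.0613 0.0814 ang -4.1 [0.6283 0.1558 0.1613] h -0.0007
  faceplate h -0.024 ringspot 1129
rim 162 ((0.6501445174217224, -0.18195617198944092), (0.05002886801958084, 0.050572916865348816), 69.8373031616211) [ 0.64857297 -0.18146694  0.09114373]
```

```bash
cat >> h.py <<'E'
DOCK=np.array([.6498,-.1818,0]); ND=np.array([-.5343,-.0577,.8433]); ND/=np.linalg.norm(ND)
SEAM=np.array([.6355,.1554,.1670])+.002*ND
def scan(o,R):
    g=np.load('grasp.npz'); return o['tcp_pos']+R@g['p'], R@g['Rts']
E
python3 - <<'E'
from h import *
g=np.load('grasp.npz'); o,R=info()
best=min(np.arange(90,170,.5),key=lambda y:-(R@Rn.from_euler('z',y,degrees=True).as_matrix()@g['Rts'][:,2])@ND)
R2=R@Rn.from_euler('z',best,degrees=True).as_matrix(); ax=R2@g['Rts'][:,2]
print('yaw',best,'err deg',np.degrees(np.arccos(ax@ND)), ax)
for st in (.12,.04,.01,0):
    T=SEAM+st*ND-R2@g['p']; print(st,'tcp goal',T.round(4),'delta',delta(T,o))
print('tip now',scan(o,R)[0])
E
```

```text
t 10.0 tcp [ 0.6533 -0.1819  0.3404] q [-0.368  0.092  0.005  1.163  0.002 -0.012] tilt 18.36 az -20.78 ty [ 0.348  0.937 -0.002] azY 69.62 F [ 0.35 -0.12 -3.28] w 0.383
yaw 128.0 err deg 0.7417287668144387 [-0.54371785 -0.06379548  0.83683991]
0.12 tcp goal [0.5003 0.1371 0.3684] delta [ 232.5  245.7 -107.3]
0.04 tcp goal [0.5431 0.1417 0.3009] delta [217.3 265.1 -31.2]
0.01 tcp goal [0.5591 0.1435 0.2756] delta [211.5 272.3  -2.7]
0 tcp goal [0.5645 0.144  0.2672] delta [209.6 274.7   6.9]
tip now [ 0.64684611 -0.1797223   0.21920504]
```

Request:
play_rows(
  series=[
    {"claw": 10, "tx": -5, "ty": 5, "tz": -40, "yaw": 6},
    {"claw": 10, "tx": 5, "ty": 25, "tz": -80, "yaw": 16},
    {"claw": 10, "tx": 25, "ty": 45, "tz": -105, "yaw": 26},
    {"claw": 10, "tx": 45, "ty": 65, "tz": -115, "yaw": 36},
    {"claw": 10, "tx": 65, "ty": 85, "tz": -120, "yaw": 46},
    {"claw": 10, "tx": 85, "ty": 105, "tz": -120, "yaw": 56},
    {"claw": 10, "tx": 105, "ty": 125, "tz": -120, "yaw": 66},
    {"claw": 10, "tx": 125, "ty": 145, "tz": -120, "yaw": 76},
    {"claw": 10, "tx": 147, "ty": 165, "tz": -120, "yaw": 86},
    {"claw": 10, "tx": 170, "ty": 187, "tz": -118, "yaw": 96},
    {"claw": 10, "tx": 192, "ty": 208, "tz": -115, "yaw": 106},
    {"claw": 10, "tx": 212, "ty": 228, "tz": -110, "yaw": 116},
    {"claw": 10, "tx": 225, "ty": 240, "tz": -107, "yaw": 124},
    {"claw": 10, "tx": 232, "ty": 246, "tz": -107, "yaw": 128},
    {"claw": 10, "tx": 232, "ty": 246, "tz": -107, "yaw": 128},
    {"claw": 10, "tx": 232, "ty": 246, "tz": -107, "yaw": 128},
  ],
)

```text
t: 12.0
tcp_pos: [0.5008, 0.1369, 0.3674]
eef_rot: [0.095, 0.95, 0.27, 0.127]
contact_force: [0.2, 0.1, -2.8]
width: 0.384
```

```bash
python3 - <<'E'
from h import *
g=np.load('grasp.npz'); o,R=info(); tip,Rs=scan(o,R)
print('tip',tip,'along n',(tip-SEAM)@ND,'lat',((tip-SEAM)-((tip-SEAM)@ND)*ND).round(4),'ang',np.degrees(np.arccos(Rs[:,2]@ND)),Rs[:,2])
for n,b in (('scene',(90,220,170,320)),('top',(120,260,130,290))):
    d=snap(n); np.savez(n+'2.npz',img=d['image'],X=cloud(d)); im=cv2.resize(d['image'][b[0]:b[1],b[2]:b[3],::-1],None,fx=4.5,fy=4.5,interpolation=cv2.INTER_CUBIC); cv2.imwrite(f'pics/m_{n}.png',cv2.convertScaleAbs(im[:600,:800],alpha=1.7))
E
```

```text
t 12.0 tcp [0.5008 0.1369 0.3674] q [ 0.258 -0.148 -0.169  1.288 -0.184  2.822] tilt 18.3 az -20.92 ty [ 0.488 -0.836  0.249] azY -59.75 F [ 0.21  0.07 -2.78] w 0.384
tip [0.57060998 0.14818606 0.26878352] along n 0.11892340307812135 lat [-0.0003 -0.0002 -0.0002] ang 0.6666511875570651 [-0.54248529 -0.06373234  0.83764426]
```

View pics/m_scene.png

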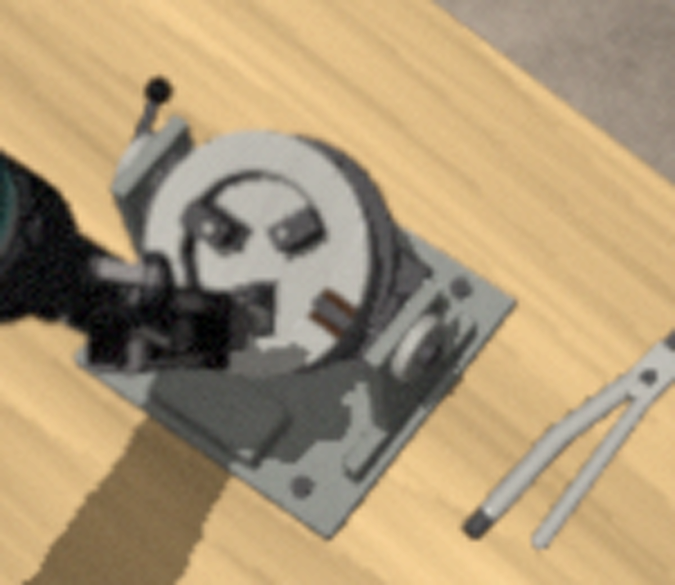

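View pics/m_top.png

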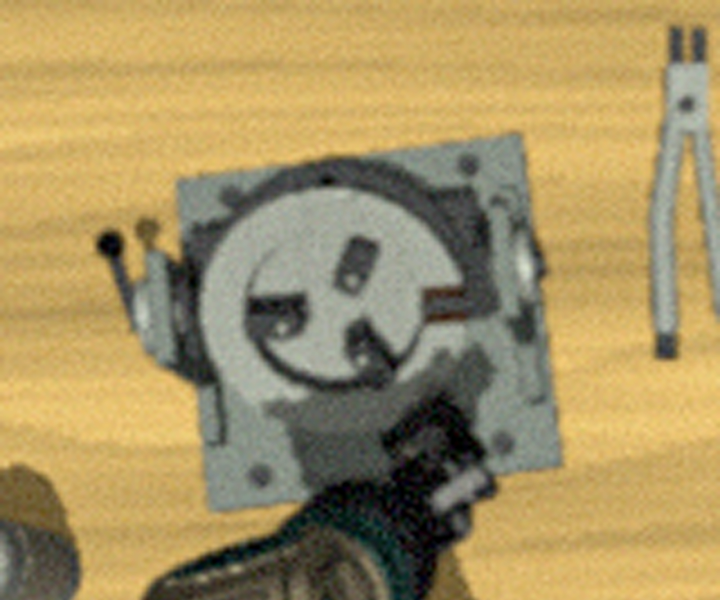

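Both crops show the dark scanner leaning toward the bead (scene (335,310), top (445,303)) with the tip standing off. Next I'll check the held scanner's pose against the point cloud.

```bash
python3 - <<'E'
from h import *
o,R=info(); tip,Rs=scan(o,R)
for n in('scene','top'):
    X=np.load(n+'2.npz')['X']; q=((X-tip)@Rs)*1e3
    m=(np.hypot(q[...,0],q[...,1])<40)&(q[...,2]>-8)&(q[...,2]<100); Q=q[m]
    for lo in range(-5,100,10):
        s=Q[(Q[:,2]>=lo)&(Q[:,2]<lo+10)]
        if len(s)>3: print(n,lo,len(s),'x',s[:,0].min().round(1),s[:,0].max().round(1),'y',s[:,1].min().round(1),s[:,1].max().round(1))
E
```

```text
t 12.1 tcp [0.5011 0.1368 0.368 ] q [ 0.258 -0.148 -0.168  1.288 -0.184  2.822] tilt 18.35 az -20.84 ty [ 0.487 -0.837  0.25 ] azY -59.81 F [-0.5   0.26 -3.15] w 0.384
scene -5 4 x -8.0 9.0 y -1.5 7.5
scene 5 10 x -8.1 5.5 y 3.4 9.1
scene 15 6 x -8.3 4.5 y 3.0 8.0
scene 35 6 x -15.2 11.3 y 9.6 14.5
scene 45 22 x -15.4 13.4 y 8.2 16.5
scene 55 16 x -13.6 12.7 y 13.2 16.7
scene 75 11 x -23.7 18.2 y -3.7 23.1
scene 85 84 x -23.6 22.6 y -8.9 23.9
scene 95 9 x -10.1 17.6 y 16.4 18.3
top -5 6 x -8.5 -1.2 y -3.5 8.0
top 5 10 x -9.7 -0.2 y -2.2 7.8
top 15 5 x -9.1 1.0 y -2.0 7.3
top 35 9 x -15.1 13.4 y -12.4 13.5
top 45 19 x -16.2 4.3 y -12.6 15.3
top 55 10 x -16.6 3.5 y -11.9 16.2
top 75 21 x -23.6 20.6 y -17.6 22.8
top 85 83 x -24.5 20.3 y -23.5 23.3
top 95 10 x -22.4 -1.7 y -13.4 18.0
```

```bash
cat > st.py <<'E'
from h import *
g=np.load('grasp.npz'); o,R=info(); tip,Rs=scan(o,R)
d=tip-SEAM; print('along n mm',(d@ND*1e3).round(2),'lat',((d-(d@ND)*ND)*1e3).round(1),'ang',np.degrees(np.arccos(Rs[:,2]@ND)).round(2),'F.n',(o['contact_force']@ND).round(2))
for st in (.05,.012,.004,0,-.005): print(st,delta(SEAM+st*ND-R@g['p'],o))
E
python3 st.py
```

```text
t 12.1 tcp [0.5011 0.1368 0.368 ] q [ 0.258 -0.148 -0.168  1.288 -0.184  2.822] tilt 18.35 az -20.84 ty [ 0.487 -0.837  0.25 ] azY -59.81 F [-0.5   0.26 -3.15] w 0.384
along n mm 119.28 lat [ 0.4 -0.4  0.2] ang 0.72 F.n -2.4
0.05 [21.2 -0.4 65.9]
0.012 [ 33.   -0.4 102.1]
0.004 [ 35.4  -0.4 109.7]
0 [ 36.7  -0.4 113.5]
-0.005 [ 38.2  -0.4 118.3]
```

Request:
play_rows(
  series=[
    {"claw": 10, "tx": 9, "ty": -0.4, "tz": 28, "yaw": 0},
    {"claw": 10, "tx": 19, "ty": -0.4, "tz": 58, "yaw": 0},
    {"claw": 10, "tx": 27, "ty": -0.4, "tz": 83, "yaw": 0},
    {"claw": 10, "tx": 32, "ty": -0.4, "tz": 99, "yaw": 0},
    {"claw": 10, "tx": 33, "ty": -0.4, "tz": 102, "yaw": 0},
    {"claw": 10, "tx": 33, "ty": -0.4, "tz": 102, "yaw": 0},
  ],
)

```text
t: 12.85
tcp_pos: [0.5583, 0.1433, 0.2781]
eef_rot: [0.095, 0.95, 0.269, 0.128]
contact_force: [-0.1, 0.6, -2.7]
width: 0.388
```

```bash
python3 st.py
```

```text
t 12.85 tcp [0.5583 0.1433 0.2781] q [ 0.241 -0.031 -0.247  1.088 -0.18   2.806] tilt 18.38 az -20.8 ty [ 0.487 -0.837  0.25 ] azY -59.83 F [-0.08  0.6  -2.69] w 0.388
along n mm 12.56 lat [ 0.6 -0.   0.4] ang 0.75 F.n -2.26
0.05 [-12.1  -0.5 -35.4]
0.012 [-0.4 -0.4  0.7]
0.004 [ 2.1 -0.4  8.3]
0 [ 3.3 -0.4 12.1]
-0.005 [ 4.9 -0.4 16.9]
```

Request:
play_rows(
  series=[
    {"claw": 10, "tx": 1, "ty": -0.4, "tz": 4, "yaw": 0},
    {"claw": 10, "tx": 2, "ty": -0.4, "tz": 8, "yaw": 0},
    {"claw": 10, "tx": 2.7, "ty": -0.4, "tz": 10, "yaw": 0},
    {"claw": 10, "tx": 2.7, "ty": -0.4, "tz": 10, "yaw": 0},
    {"claw": 10, "tx": 2.7, "ty": -0.4, "tz": 10, "yaw": 0},
  ],
)

```text
t: 13.48
tcp_pos: [0.5633, 0.144, 0.2691]
eef_rot: [0.095, 0.95, 0.269, 0.128]
contact_force: [0.3, 0.4, -3.4]
width: 0.39
```

```bash
python3 st.py
```

```text
t 13.47 tcp [0.5633 0.144  0.2691] q [ 0.24  -0.019 -0.254  1.068 -0.18   2.805] tilt 18.38 az -20.8 ty [ 0.487 -0.837  0.25 ] azY -59.83 F [ 0.29  0.4  -3.36] w 0.39
along n mm 2.24 lat [0. 0. 0.] ang 0.75 F.n -3.01
0.05 [-14.8  -0.  -45.4]
0.012 [-3.1 -0.  -9.3]
0.004 [-0.6  0.  -1.7]
0 [0.6 0.  2.1]
-0.005 [2.2 0.  6.9]
```

Not touching yet. I'll step down 3.5 mm.

Request:
play_rows(
  series=[
    {"claw": 10, "tx": 0.4, "ty": 0, "tz": 1.2, "yaw": 0},
    {"claw": 10, "tx": 0.8, "ty": 0, "tz": 2.4, "yaw": 0},
    {"claw": 10, "tx": 1.1, "ty": 0, "tz": 3.4, "yaw": 0},
    {"claw": 10, "tx": 1.1, "ty": 0, "tz": 3.4, "yaw": 0},
    {"claw": 10, "tx": 1.1, "ty": 0, "tz": 3.4, "yaw": 0},
  ],
)

```text
t: 14.1
tcp_pos: [0.5653, 0.1442, 0.2664]
eef_rot: [0.095, 0.95, 0.269, 0.128]
contact_force: [-1.9, 0.1, -0.8]
width: 0.387
```

```bash
python3 st.py
```

```text
t 14.1 tcp [0.5653 0.1442 0.2664] q [ 0.239 -0.015 -0.256  1.062 -0.18   2.805] tilt 18.4 az -20.75 ty [ 0.487 -0.837  0.25 ] azY -59.83 F [-1.88  0.07 -0.79] w 0.387
along n mm -1.09 lat [0.3 0.1 0.2] ang 0.78 F.n 0.33
0.05 [-16.1  -0.1 -48.5]
0.012 [ -4.4  -0.1 -12.3]
0.004 [-1.9 -0.1 -4.7]
0 [-0.7 -0.1 -0.9]
-0.005 [ 0.9 -0.1  3.8]
```

Request:
play_rows(
  series=[
    {"claw": 10, "tx": 0.4, "ty": 0, "tz": 1.3, "yaw": 0},
    {"claw": 10, "tx": 0.8, "ty": 0, "tz": 2.6, "yaw": 0},
    {"claw": 10, "tx": 1.2, "ty": 0, "tz": 3.9, "yaw": 0},
    {"claw": 10, "tx": 1.2, "ty": 0, "tz": 3.9, "yaw": 0},
  ],
)

```text
t: 14.6
tcp_pos: [0.5675, 0.1445, 0.2632]
eef_rot: [0.095, 0.95, 0.269, 0.129]
contact_force: [-4.1, 0.4, 2.7]
width: 0.388
```

```bash
python3 st.py
```

```text
t 14.6 tcp [0.5675 0.1445 0.2632] q [ 0.239 -0.009 -0.258  1.055 -0.179  2.804] tilt 18.41 az -20.72 ty [ 0.487 -0.837  0.25 ] azY -59.83 F [-4.1   0.38  2.66] w 0.388
along n mm -5.01 lat [0.4 0.2 0.3] ang 0.79 F.n 4.41
0.05 [-17.4  -0.2 -52.2]
0.012 [ -5.7  -0.2 -16. ]
0.004 [-3.3 -0.1 -8.4]
0 [-2.  -0.1 -4.6]
-0.005 [-0.5 -0.1  0.1]
```

Request:
play_rows(
  series=[
    {"claw": 10, "tx": -0.1, "ty": 0, "tz": -0.3, "yaw": 0},
    {"claw": 10, "tx": -0.1, "ty": 0, "tz": -0.3, "yaw": 0},
    {"claw": 10, "tx": -0.1, "ty": 0, "tz": -0.3, "yaw": 0},
    {"claw": 10, "tx": -0.1, "ty": 0, "tz": -0.3, "yaw": 0},
  ],
)

```text
t: 15.1
tcp_pos: [0.5673, 0.1445, 0.2635]
eef_rot: [0.095, 0.95, 0.269, 0.129]
contact_force: [-4.0, 0.0, 1.8]
width: 0.384
```

```bash
python3 st.py
```

```text
t 15.1 tcp [0.5673 0.1445 0.2635] q [ 0.239 -0.01  -0.257  1.055 -0.179  2.804] tilt 18.41 az -20.72 ty [ 0.487 -0.837  0.25 ] azY -59.83 F [-4.05  0.02  1.77] w 0.384
along n mm -4.7 lat [0.4 0.2 0.3] ang 0.79 F.n 3.66
0.05 [-17.3  -0.2 -51.9]
0.012 [ -5.6  -0.1 -15.7]
0.004 [-3.2 -0.1 -8.1]
0 [-1.9 -0.1 -4.3]
-0.005 [-0.4 -0.1  0.4]
```

Request:
play_rows(
  series=[
    {"claw": 10, "tx": 0, "ty": 0, "tz": 0, "yaw": 0},
    {"claw": 10, "tx": 0, "ty": 0, "tz": 0, "yaw": 0},
    {"claw": 10, "tx": 0, "ty": 0, "tz": 0, "yaw": 0},
    {"claw": 10, "tx": 0, "ty": 0, "tz": 0, "yaw": 0},
    {"claw": 10, "tx": 0, "ty": 0, "tz": 0, "yaw": 0},
    {"claw": 10, "tx": 0, "ty": 0, "tz": 0, "yaw": 0},
    {"claw": 10, "tx": 0, "ty": 0, "tz": 0, "yaw": 0},
    {"claw": 10, "tx": 0, "ty": 0, "tz": 0, "yaw": 0},
    {"claw": 10, "tx": 0, "ty": 0, "tz": 0, "yaw": 0},
    {"claw": 10, "tx": 0, "ty": 0, "tz": 0, "yaw": 0},
    {"claw": 10, "tx": 0, "ty": 0, "tz": 0, "yaw": 0},
    {"claw": 10, "tx": 0, "ty": 0, "tz": 0, "yaw": 0},
    {"claw": 10, "tx": 0, "ty": 0, "tz": 0, "yaw": 0},
    {"claw": 10, "tx": 0, "ty": 0, "tz": 0, "yaw": 0},
    {"claw": 10, "tx": 0, "ty": 0, "tz": 0, "yaw": 0},
    {"claw": 10, "tx": 0, "ty": 0, "tz": 0, "yaw": 0},
    {"claw": 10, "tx": 0, "ty": 0, "tz": 0, "yaw": 0},
    {"claw": 10, "tx": 0, "ty": 0, "tz": 0, "yaw": 0},
    {"claw": 10, "tx": 0, "ty": 0, "tz": 0, "yaw": 0},
    {"claw": 10, "tx": 0, "ty": 0, "tz": 0, "yaw": 0},
  ],
)

```text
t: 17.6
tcp_pos: [0.5673, 0.1445, 0.2635]
eef_rot: [0.095, 0.95, 0.269, 0.129]
contact_force: [-4.0, -0.1, 1.6]
width: 0.39
```

```bash
python3 - <<'E'
exec(open('st.py').read())
for n,b in (('scene',(90,220,170,320)),('top',(120,260,130,290))):
    d=snap(n); np.savez(n+'3.npz',img=d['image'],X=cloud(d)); im=cv2.resize(d['image'][b[0]:b[1],b[2]:b[3],::-1],None,fx=4.5,fy=4.5,interpolation=cv2.INTER_CUBIC); cv2.imwrite(f'pics/p_{n}.png',cv2.convertScaleAbs(im[:600,:800],alpha=1.9))
    X=cloud(d); q=((X-tip)@Rs)*1e3
    m=(np.hypot(q[...,0],q[...,1])<40)&(q[...,2]>0)&(q[...,2]<100); Q=q[m]
    for lo in range(5,100,10):
        s=Q[(Q[:,2]>=lo)&(Q[:,2]<lo+10)]
        if len(s)>3: print(n,lo,len(s),'x',s[:,0].min().round(1),s[:,0].max().round(1),'y',s[:,1].min().round(1),s[:,1].max().round(1))
E
```

```text
t 17.6 tcp [0.5673 0.1445 0.2635] q [ 0.239 -0.01  -0.257  1.055 -0.179  2.804] tilt 18.41 az -20.72 ty [ 0.487 -0.837  0.25 ] azY -59.83 F [-3.96 -0.14  1.62] w 0.39
along n mm -4.68 lat [0.4 0.2 0.3] ang 0.79 F.n 3.49
0.05 [-17.3  -0.2 -51.9]
0.012 [ -5.6  -0.1 -15.7]
0.004 [-3.2 -0.1 -8.1]
0 [-1.9 -0.1 -4.3]
-0.005 [-0.4 -0.1  0.5]
scene 5 31 x -37.0 34.1 y -17.9 19.1
scene 15 5 x -7.5 4.4 y 4.8 10.9
scene 45 14 x -15.3 14.1 y 12.3 16.5
scene 55 15 x -13.0 13.0 y 13.4 17.1
scene 75 6 x -19.8 5.8 y 21.1 24.2
scene 85 54 x -22.7 20.0 y -2.1 23.9
scene 95 10 x -17.2 13.8 y 16.1 18.6
top 5 34 x -38.4 26.8 y -13.0 29.1
top 35 5 x -15.0 -0.0 y -13.0 14.4
top 45 19 x -16.6 10.3 y -12.8 15.1
top 55 5 x -17.1 -13.4 y -0.1 14.5
top 75 13 x -23.5 20.7 y -7.5 22.7
top 85 62 x -24.7 13.4 y -22.0 23.3
top 95 5 x -20.3 -2.2 y -2.7 17.6
```

View pics/p_scene.png

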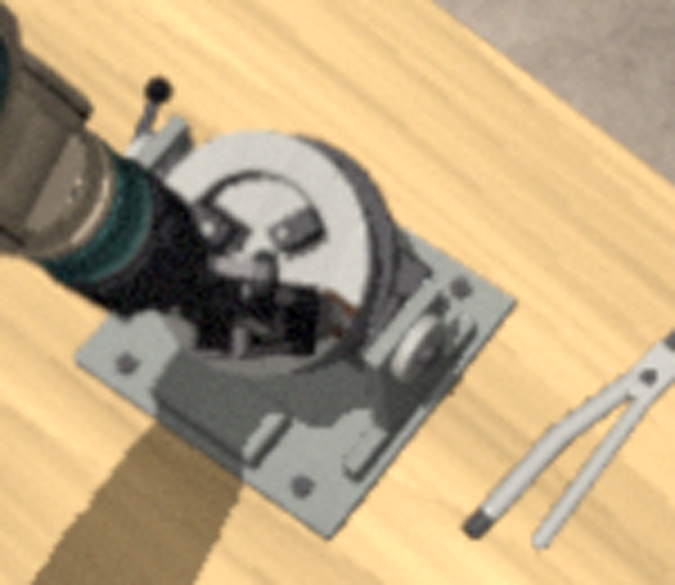

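View pics/p_top.png

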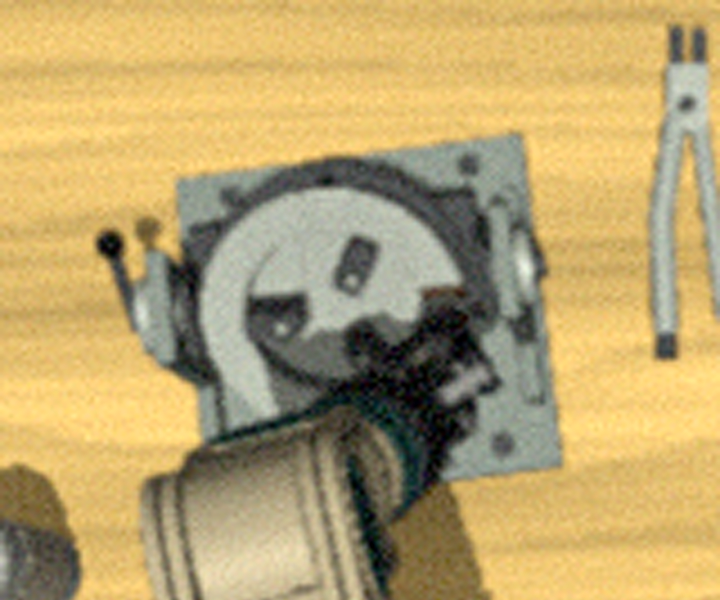

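Request:
play_rows(
  series=[
    {"claw": 10, "tx": -3, "ty": 0, "tz": -8, "yaw": 0},
    {"claw": 10, "tx": -8, "ty": 0, "tz": -24, "yaw": 0},
    {"claw": 10, "tx": -17, "ty": 0, "tz": -50, "yaw": 0},
    {"claw": 10, "tx": -28, "ty": 0, "tz": -85, "yaw": 0},
    {"claw": 10, "tx": -40, "ty": 0, "tz": -120, "yaw": 0},
    {"claw": 10, "tx": -40, "ty": 0, "tz": -120, "yaw": 0},
    {"claw": 10, "tx": -40, "ty": 0, "tz": -120, "yaw": 0},
  ],
)

```text
t: 18.58
tcp_pos: [0.4987, 0.1364, 0.369]
eef_rot: [0.095, 0.95, 0.269, 0.128]
contact_force: [-0.9, -0.9, -3.5]
width: 0.385
```

```bash
python3 - <<'E'
from h import *
g=np.load('grasp.npz'); o,R=info(); tip,Rs=scan(o,R); print('tip',tip)
Ryd=np.array([np.cos(np.radians(69.8)),np.sin(np.radians(69.8)),0])
best=max(np.arange(-150,-100,.5),key=lambda y:(R@Rn.from_euler('z',y,degrees=True).as_matrix()@g['Rts'])[:,1]@Ryd)
R2=R@Rn.from_euler('z',best,degrees=True).as_matrix(); A=R2@g['Rts']; print(best,A.round(4))
for z in (.22,.13,.012): print(z,delta(DOCK+[0,0,z]-R2@g['p'],o),(DOCK+[0,0,z]-R2@g['p']))
E
```

```text
t 18.57 tcp [0.4987 0.1364 0.369 ] q [ 0.258 -0.153 -0.17   1.289 -0.184  2.823] tilt 18.39 az -20.74 ty [ 0.487 -0.837  0.25 ] azY -59.82 F [-0.91 -0.87 -3.48] w 0.385
tip [0.56873561 0.14766844 0.27049038]
-128.0 [[ 9.379e-01  3.470e-01  4.900e-03]
 [-3.470e-01  9.379e-01 -2.200e-03]
 [-5.400e-03  3.000e-04  1.000e+00]]
0.22 [-47.5 337.9 108.6] [ 0.65620132 -0.18396937  0.34117054]
0.13 [-64.8 315.4 194. ] [ 0.65620132 -0.18396937  0.25117054]
0.012 [-87.5 285.9 306. ] [ 0.65620132 -0.18396937  0.13317054]
```

Request:
play_rows(
  series=[
    {"claw": 10, "tx": 2, "ty": 20, "tz": -15, "yaw": -6},
    {"claw": 10, "tx": 0, "ty": 48, "tz": -20, "yaw": -16},
    {"claw": 10, "tx": -4, "ty": 76, "tz": -15, "yaw": -26},
    {"claw": 10, "tx": -8, "ty": 104, "tz": -8, "yaw": -36},
    {"claw": 10, "tx": -11, "ty": 132, "tz": 0, "yaw": -46},
    {"claw": 10, "tx": -14, "ty": 160, "tz": 8, "yaw": -56},
    {"claw": 10, "tx": -18, "ty": 188, "tz": 18, "yaw": -66},
    {"claw": 10, "tx": -22, "ty": 216, "tz": 30, "yaw": -76},
    {"claw": 10, "tx": -27, "ty": 244, "tz": 45, "yaw": -86},
    {"claw": 10, "tx": -32, "ty": 270, "tz": 60, "yaw": -96},
    {"claw": 10, "tx": -37, "ty": 295, "tz": 76, "yaw": -106},
    {"claw": 10, "tx": -42, "ty": 318, "tz": 92, "yaw": -116},
    {"claw": 10, "tx": -46, "ty": 333, "tz": 104, "yaw": -125},
    {"claw": 10, "tx": -47.5, "ty": 338, "tz": 108.5, "yaw": -128},
    {"claw": 10, "tx": -47.5, "ty": 338, "tz": 108.5, "yaw": -128},
    {"claw": 10, "tx": -47.5, "ty": 338, "tz": 108.5, "yaw": -128},
  ],
)

```text
t: 20.58
tcp_pos: [0.6558, -0.1838, 0.3399]
eef_rot: [0.156, 0.175, 0.972, -0.029]
contact_force: [0.2, -0.6, -3.2]
width: 0.389
```

```bash
cat > dk.py <<'E'
from h import *
import sys
g=np.load('grasp.npz'); o,R=info(); tip,Rs=scan(o,R); print('tip',tip.round(4),'rel dock',((tip-DOCK)*1e3).round(1)); print(Rs.round(4), R.T@[0,0,1])
yd=np.degrees(np.arctan2(Rs[1,1],Rs[0,1])); print('scanner y az',yd.round(2))
for z in (.22,.13,.1,.06,.012): print(z,delta(DOCK+[0,0,z]-R@g['p'],o))
E
python3 dk.py; python3 - <<'E'
from h import *
g=np.load('grasp.npz'); o=robot.get_obs(); R=Rtool(o); tip,Rs=scan(o,R)
for n in('scene','top'):
    d=snap(n); X=cloud(d); q=((X-tip)@Rs)*1e3
    if n=='scene':
        im=cv2.resize(d['image'][120:280,250:440,::-1],None,fx=3.7,fy=3.7,interpolation=cv2.INTER_CUBIC); cv2.imwrite('pics/d_scene.png',cv2.convertScaleAbs(im[:600,:800],alpha=1.8))
    m=(np.hypot(q[...,0],q[...,1])<40)&(q[...,2]>-5)&(q[...,2]<100); Q=q[m]
    for lo in range(-5,100,10):
        s=Q[(Q[:,2]>=lo)&(Q[:,2]<lo+10)]
        if len(s)>3: print(n,lo,len(s),'x',s[:,0].min().round(1),s[:,0].max().round(1),'y',s[:,1].min().round(1),s[:,1].max().round(1))
E
```

```text
t 20.57 tcp [ 0.6558 -0.1838  0.3399] q [-0.369  0.099  0.012  1.165  0.002 -0.013] tilt 18.26 az -20.75 ty [ 0.349  0.937 -0.002] azY 69.58 F [ 0.16 -0.56 -3.16] w 0.389
tip [ 0.6492 -0.1815  0.2187] rel dock [ -0.6   0.3 218.7]
[[ 9.376e-01  3.477e-01  6.900e-03]
 [-3.476e-01  9.376e-01 -3.200e-03]
 [-7.600e-03  6.000e-04  1.000e+00]] [-0.31334846 -0.00186669 -0.94963638]
scanner y az 69.66
0.22 [-1. -0. -1.]
0.13 [27.2  0.1 84.5]
0.1 [ 36.6   0.2 113. ]
0.06 [ 49.1   0.3 150.9]
0.012 [ 64.1   0.4 196.5]
scene 5 7 x -8.3 -0.4 y -8.9 3.1
scene 35 4 x -14.2 -13.1 y -10.4 10.9
scene 45 9 x -14.5 -13.0 y -14.7 11.3
scene 85 59 x -22.5 -1.5 y -23.6 18.1
scene 95 5 x -19.5 -2.9 y -17.2 5.9
```

View pics/d_scene.png

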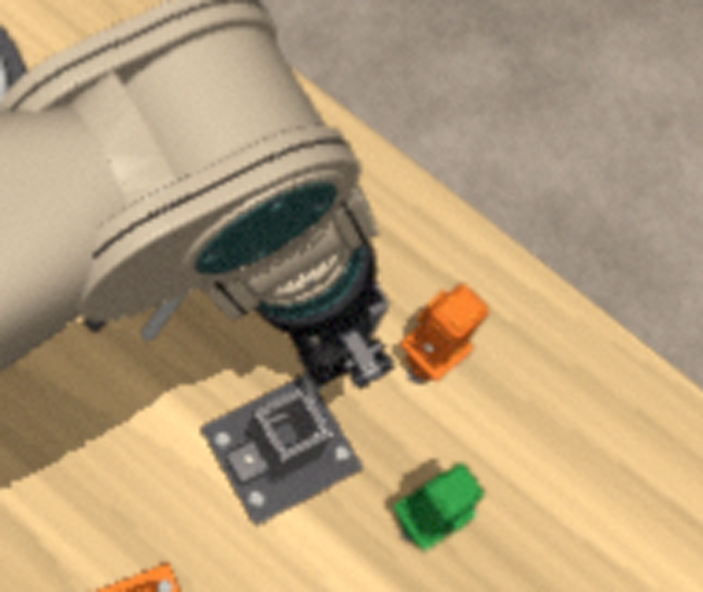

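Request:
play_rows(
  series=[
    {"claw": 10, "tx": 12, "ty": 0.5, "tz": 38, "yaw": 0},
    {"claw": 10, "tx": 24, "ty": 0.5, "tz": 74, "yaw": 0},
    {"claw": 10, "tx": 32, "ty": 0.5, "tz": 100, "yaw": 0},
    {"claw": 10, "tx": 36, "ty": 0.5, "tz": 110, "yaw": 0},
    {"claw": 10, "tx": 36, "ty": 0.5, "tz": 110, "yaw": 0},
    {"claw": 10, "tx": 36, "ty": 0.5, "tz": 110, "yaw": 0},
  ],
)

```text
t: 21.42
tcp_pos: [0.6581, -0.1841, 0.2277]
eef_rot: [0.159, 0.174, 0.971, -0.03]
contact_force: [0.8, 0.6, -2.3]
width: 0.388
```

```bash
sed -i 's/^from h import \*$/from h import *\nDOCK=np.array([.6495,-.1813,0])/' dk.py; python3 dk.py
```

```text
t 21.43 tcp [ 0.6581 -0.1841  0.2277] q [-0.368  0.134 -0.182  0.93   0.002 -0.012] tilt 18.58 az -20.73 ty [ 0.348  0.937 -0.002] azY 69.62 F [ 0.8   0.55 -2.33] w 0.388
tip [ 0.652  -0.182   0.1065] rel dock [  2.5  -0.7 106.5]
[[ 9.379e-01  3.470e-01  1.700e-03]
 [-3.470e-01  9.379e-01 -1.000e-03]
 [-2.000e-03  4.000e-04  1.000e+00]] [-0.3186255  -0.00204075 -0.94787849]
scanner y az 69.7
0.22 [ -33.7   -0.4 -108.4]
0.13 [ -5.   -0.2 -23.1]
0.1 [ 4.6 -0.2  5.3]
0.06 [17.3 -0.1 43.3]
0.012 [32.6  0.  88.8]
```

Request:
play_rows(
  series=[
    {"claw": 10, "tx": 3, "ty": -0.2, "tz": -0.9, "yaw": 0},
    {"claw": 10, "tx": 3, "ty": -0.2, "tz": -0.9, "yaw": 0},
    {"claw": 10, "tx": 3, "ty": -0.2, "tz": -0.9, "yaw": 0},
  ],
)

```text
t: 21.8
tcp_pos: [0.6553, -0.1833, 0.2282]
eef_rot: [0.159, 0.174, 0.971, -0.03]
contact_force: [-0.8, -0.7, -3.4]
width: 0.389
```

```bash
python3 dk.py
```

```text
t 21.8 tcp [ 0.6553 -0.1833  0.2282] q [-0.369  0.128 -0.188  0.929  0.002 -0.013] tilt 18.63 az -20.73 ty [ 0.348  0.937 -0.002] azY 69.62 F [-0.85 -0.71 -3.35] w 0.389
tip [ 0.6493 -0.1813  0.107 ] rel dock [ -0.2   0.  107. ]
[[ 9.379e-01  3.470e-01  9.000e-04]
 [-3.470e-01  9.379e-01 -8.000e-04]
 [-1.100e-03  4.000e-04  1.000e+00]] [-0.31945777 -0.00201975 -0.94759836]
scanner y az 69.7
0.22 [ -36.3   -0.2 -107. ]
0.13 [ -7.5  -0.  -21.7]
0.1 [2.1 0.  6.7]
0.06 [14.9  0.1 44.6]
0.012 [30.2  0.2 90.1]
```

Request:
play_rows(
  series=[
    {"claw": 10, "tx": 5, "ty": 0, "tz": 15, "yaw": 0},
    {"claw": 10, "tx": 10, "ty": 0, "tz": 30, "yaw": 0},
    {"claw": 10, "tx": 14.9, "ty": 0, "tz": 44, "yaw": 0},
    {"claw": 10, "tx": 14.9, "ty": 0, "tz": 44, "yaw": 0},
    {"claw": 10, "tx": 14.9, "ty": 0, "tz": 44, "yaw": 0},
  ],
)

```text
t: 22.42
tcp_pos: [0.6554, -0.1834, 0.1817]
eef_rot: [0.159, 0.174, 0.971, -0.03]
contact_force: [-0.5, -0.6, -3.0]
width: 0.385
```

```bash
python3 dk.py
```

```text
t 22.43 tcp [ 0.6554 -0.1834  0.1817] q [-0.369  0.157 -0.256  0.833  0.002 -0.013] tilt 18.64 az -20.73 ty [ 0.348  0.937 -0.002] azY 69.61 F [-0.51 -0.58 -2.95] w 0.385
tip [ 0.6495 -0.1814  0.0605] rel dock [-0.  -0.1 60.5]
[[ 9.379e-01  3.470e-01  7.000e-04]
 [-3.470e-01  9.379e-01 -7.000e-04]
 [-9.000e-04  4.000e-04  1.000e+00]] [-0.3196632  -0.00203306 -0.94752905]
scanner y az 69.69
0.22 [ -50.9   -0.2 -151.1]
0.13 [-22.2  -0.  -65.8]
0.1 [-12.6   0.  -37.4]
0.06 [0.2 0.1 0.5]
0.012 [15.5  0.2 46. ]
```

Well aligned. I'll lower it in two stages.

Request:
play_rows(
  series=[
    {"claw": 10, "tx": 2.5, "ty": 0, "tz": 7.5, "yaw": 0},
    {"claw": 10, "tx": 5, "ty": 0, "tz": 15, "yaw": 0},
    {"claw": 10, "tx": 8, "ty": 0, "tz": 23, "yaw": 0},
    {"claw": 10, "tx": 8, "ty": 0, "tz": 23, "yaw": 0},
  ],
)

```text
t: 22.92
tcp_pos: [0.6539, -0.1829, 0.1553]
eef_rot: [0.158, 0.175, 0.972, -0.029]
contact_force: [-0.9, 0.1, -4.6]
width: 0.382
```

```bash
python3 dk.py
```

```text
t 22.93 tcp [ 0.6539 -0.1829  0.1553] q [-0.369  0.176 -0.291  0.782  0.002 -0.013] tilt 18.46 az -20.72 ty [ 0.348  0.937 -0.002] azY 69.61 F [-0.89  0.06 -4.6 ] w 0.382
tip [ 0.6476 -0.1808  0.0341] rel dock [-1.9  0.5 34.1]
[[ 9.379e-01  3.470e-01  3.700e-03]
 [-3.470e-01  9.379e-01 -1.800e-03]
 [-4.100e-03  5.000e-04  1.000e+00]] [-0.31666951 -0.00196583 -0.9485339 ]
scanner y az 69.7
0.22 [ -60.7   -0.2 -175.7]
0.13 [-32.2  -0.  -90.3]
0.1 [-22.7   0.  -61.9]
0.06 [-10.1   0.1 -24. ]
0.012 [ 5.1  0.2 21.6]
```

Request:
play_rows(
  series=[
    {"claw": 10, "tx": 0.6, "ty": 0, "tz": 6, "yaw": 0},
    {"claw": 10, "tx": 2, "ty": 0, "tz": 12, "yaw": 0},
    {"claw": 10, "tx": 3.6, "ty": 0, "tz": 18, "yaw": 0},
    {"claw": 10, "tx": 5.2, "ty": 0, "tz": 22, "yaw": 0},
    {"claw": 10, "tx": 5.2, "ty": 0, "tz": 22, "yaw": 0},
    {"claw": 10, "tx": 5.2, "ty": 0, "tz": 22, "yaw": 0},
  ],
)

```text
t: 23.68
tcp_pos: [0.6562, -0.1838, 0.1333]
eef_rot: [0.158, 0.175, 0.971, -0.029]
contact_force: [-0.5, -0.5, -1.5]
width: 0.39
```

```bash
python3 dk.py
```

```text
t 23.68 tcp [ 0.6562 -0.1838  0.1333] q [-0.369  0.198 -0.314  0.736  0.002 -0.013] tilt 18.53 az -20.73 ty [ 0.348  0.937 -0.002] azY 69.61 F [-0.5  -0.47 -1.46] w 0.39
tip [ 0.6501 -0.1817  0.0121] rel dock [ 0.6 -0.4 12.1]
[[ 9.378e-01  3.470e-01  2.600e-03]
 [-3.470e-01  9.378e-01 -1.400e-03]
 [-3.000e-03  4.000e-04  1.000e+00]] [-0.31772699 -0.0020213  -0.94818008]
scanner y az 69.69
0.22 [ -65.4   -0.2 -197.4]
0.13 [ -36.8   -0.  -112. ]
0.1 [-27.3   0.  -83.6]
0.06 [-14.6   0.1 -45.7]
0.012 [ 0.7  0.2 -0.1]
```

Request:
play_rows(
  series=[
    {"claw": 10, "tx": 0.5, "ty": 0, "tz": 1, "yaw": 0},
    {"claw": 10, "tx": 0.7, "ty": 0, "tz": 1.8, "yaw": 0},
    {"claw": 10, "tx": 0.7, "ty": 0, "tz": 1.8, "yaw": 0},
  ],
)

```text
t: 24.05
tcp_pos: [0.6565, -0.184, 0.1332]
eef_rot: [0.159, 0.174, 0.971, -0.03]
contact_force: [-4.2, 1.2, 8.1]
width: 0.387
```

```bash
python3 dk.py|head -2
```

```text
t 24.05 tcp [ 0.6565 -0.184   0.1332] q [-0.369  0.198 -0.315  0.733  0.002 -0.013] tilt 18.61 az -20.77 ty [ 0.348  0.937 -0.002] azY 69.61 F [-4.25  1.17  8.06] w 0.387
tip [ 0.6505 -0.182   0.012 ] rel dock [ 1.  -0.7 12. ]
```

Seated: 8 N upward with no further travel. I'll open, then back straight out along the tool axis.

Request:
play_rows(
  series=[
    {"claw": 50, "tx": 0, "ty": 0, "tz": 0, "yaw": 0},
    {"claw": 70, "tx": 0, "ty": 0, "tz": 0, "yaw": 0},
    {"claw": 85, "tx": 0, "ty": 0, "tz": 0, "yaw": 0},
    {"claw": 85, "tx": 0, "ty": 0, "tz": 0, "yaw": 0},
    {"claw": 85, "tx": 0, "ty": 0, "tz": 0, "yaw": 0},
  ],
)

```text
t: 24.68
tcp_pos: [0.6565, -0.1841, 0.1332]
eef_rot: [0.159, 0.175, 0.971, -0.03]
contact_force: [0.2, 0.4, -0.2]
width: 0.996
```

```bash
python3 dk.py|head -2
```

```text
t 24.68 tcp [ 0.6565 -0.1841  0.1332] q [-0.369  0.198 -0.315  0.733  0.002 -0.013] tilt 18.62 az -20.78 ty [ 0.348  0.937 -0.002] azY 69.61 F [ 0.16  0.36 -0.16] w 0.996
tip [ 0.6506 -0.1821  0.012 ] rel dock [ 1.1 -0.8 12. ]
```

Request:
play_rows(
  series=[
    {"claw": 85, "tx": 0, "ty": 0, "tz": -25, "yaw": 0},
    {"claw": 85, "tx": 0, "ty": 0, "tz": -60, "yaw": 0},
    {"claw": 85, "tx": 0, "ty": 0, "tz": -100, "yaw": 0},
    {"claw": 85, "tx": 0, "ty": 0, "tz": -150, "yaw": 0},
    {"claw": 85, "tx": 40, "ty": 20, "tz": -190, "yaw": 0},
    {"claw": 85, "tx": 70, "ty": 60, "tz": -220, "yaw": 0},
    {"claw": 85, "tx": 90, "ty": 110, "tz": -230, "yaw": 0},
    {"claw": 85, "tx": 100, "ty": 160, "tz": -230, "yaw": 0},
    {"claw": 85, "tx": 110, "ty": 210, "tz": -230, "yaw": 0},
    {"claw": 85, "tx": 120, "ty": 250, "tz": -230, "yaw": 0},
    {"claw": 85, "tx": 120, "ty": 250, "tz": -230, "yaw": 0},
  ],
)

```text
t: 26.05
tcp_pos: [0.5682, 0.1184, 0.3116]
eef_rot: [0.159, 0.172, 0.972, -0.029]
contact_force: [0.8, -0.8, -0.1]
width: 0.994
```

```bash
python3 - <<'E'
from h import *
info()
DK=np.array([.6498,-.1818,0]); yw=np.radians(-20.2); Rs=np.array([[np.cos(yw),-np.sin(yw),0],[np.sin(yw),np.cos(yw),0],[0,0,1]])
for n,b in (('scene',(190,275,295,390)),('top',(155,220,310,405))):
    d=snap(n,n+'_end.png'); X=cloud(d); im=cv2.resize(d['image'][b[0]:b[1],b[2]:b[3],::-1],None,fx=6.5,fy=6.5,interpolation=cv2.INTER_CUBIC); cv2.imwrite(f'pics/e_{n}.png',cv2.convertScaleAbs(im[:600,:800],alpha=1.8))
    for nm,XX in(('before',np.load(n+'0.npz')['X']),('after',X)):
        q=(XX-DK)@Rs*1e3
        m=(np.hypot(q[...,0],q[...,1])<40)
        t=q[m&(q[...,2]>182)&(q[...,2]<205)]; print(n,nm,len(t),'top z',np.median(t[:,2]).round(1),cv2.minAreaRect(t[:,:2].astype(np.float32)))
        s=q[m&(q[...,2]>135)&(q[...,2]<170)&(q[...,1]>17)&(abs(q[...,0])<12)]; print('   tab side ymax',len(s), np.percentile(s[:,1],[50,90]).round(1) if len(s) else '')
        c=q[m&(q[...,2]>97)&(q[...,2]<107)]; print('   collar z',len(c),np.median(c[:,2]).round(1))
E
```

```text
t 26.05 tcp [0.5682 0.1184 0.3116] q [ 0.187 -0.043 -0.191  1.143 -0.166  0.515] tilt 18.56 az -20.56 ty [ 0.344  0.939 -0.002] azY 69.86 F [ 0.8  -0.83 -0.09] w 0.994
scene before 170 top z 192.1 ((-0.17584228515625, 0.028150558471679688), (40.03795623779297, 34.4342155456543), 1.0973303318023682)
   tab side ymax 4 [24.  24.9]
   collar z 65 102.1
scene after 169 top z 191.9 ((0.7090873718261719, -1.11212158203125), (40.938018798828125, 34.38861083984375), 2.3221042156219482)
   tab side ymax 5 [22.1 23.2]
   collar z 58 102.2
top before 161 top z 191.1 ((-1.203460693359375, 1.8850421905517578), (33.85009765625, 40.1161994934082), 87.69402313232422)
   tab side ymax 14 [22.8 25.6]
   collar z 42 101.1
top after 164 top z 191.1 ((0.480499267578125, -0.1690235137939453), (33.3671760559082, 40.64115524291992), 89.487060546875)
   tab side ymax 17 [22.2 24.3]
   collar z 42 100.8
```

View pics/e_scene.png

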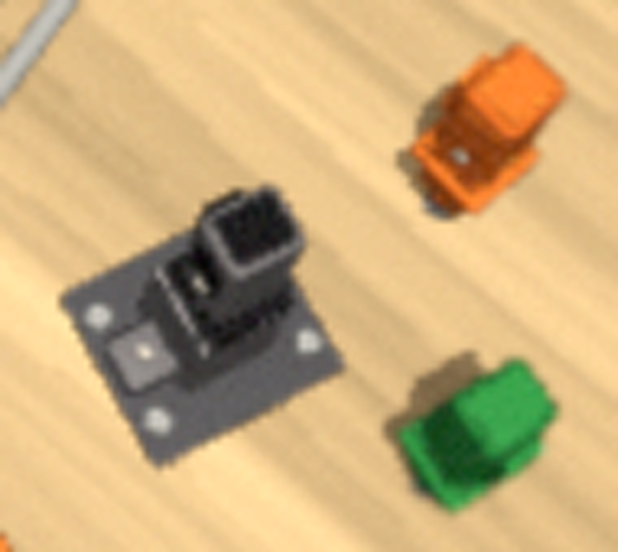

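View pics/top_end.png

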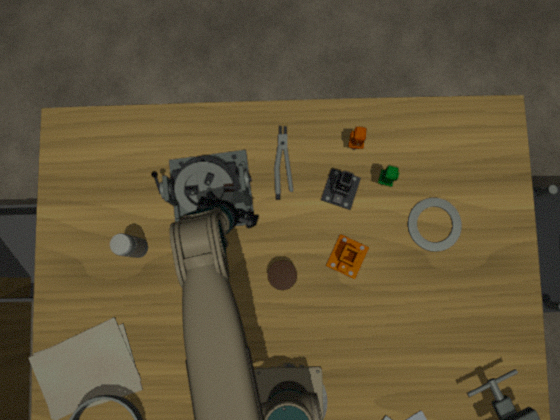

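The scanner is seated at its original height and heading with the tab out, nothing else has moved, and the gripper is clear in the air. I'll hand in now.

```bash
python3 -c "
from bench import robot
print(robot.job_done())"
```

```text
the job is handed in; nothing more can be done
None
```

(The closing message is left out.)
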